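# Check the bench balance with its check weight

## Task

First take the small glass bottle that was left on the balance pan and stand it in the middle of the open shallow dish. Then lift the taller of the two check weights out of its cradle, stand it upright on the free bench top and let go of it, take it again from above, and lower it gently, knob up, onto the centre of the balance pan (within 1 cm), inside the glass shield, without pressing the pan down to its stop. Leave the shorter weight in its cradle and everything else where it stands.

Things in the scene. Friction and masses are not known exactly. Their poses are not given: they have to be found in the camera images.
- balance: Bench balance, fixed: white housing 240 (x) x 164 (y) x 45 mm high, keypad and dark display on the robot's side (-x). Origin: centre of its underside on the bench, z up.
- shield_top (a point): Centre of the open top of the balance's square draught shield (four clear glass panels in an aluminium frame round the pan), 140 mm above the bench, 77 mm above the pan: inside 140 x 140 mm, outside 152 x 152 mm, sides along this point's x and y (those of the balance).
- pan_centre (a point): Centre of the upper face of the round steel pan (diameter 104 mm) in the middle of the shield; 63 mm above the bench when empty; a thin dark ring of 36 mm diameter marks it. z up. The pan stays level and moves straight down on a spring.
- pan (a joint): How far the pan is pressed down, in m: 0 empty, stop at 0.014. Spring 800 N/m (damped): the tall check weight sinks it by 4.5 to 6.5 mm. The pan must never go beyond 12.5 mm.
- cradle: Black fixed cradle plate 125 (x) x 215 (y) x 10 mm; origin: centre of its underside. At y = +55 and -55 mm a weight lies on two rods (under it; its sides are free), axis along x, 45 mm above the bench, foot at x = +45, knob towards -x. At x = -52 to -21 two cheeks 53 mm high stand 18 to 29 mm either side of each axis, by the knob. Behind each foot a stop 36 mm high.
- check_weight: The taller check weight: plain steel, 0.38 to 0.52 kg, 92 mm long. Cylinder 46 mm diameter from 0 to 60 mm, neck 18 mm diameter to 72 mm, knob 28 mm diameter from 72 to 92 mm. Origin: centre of its flat foot; z along its axis towards the knob. Starts lying in either place of the cradle.
- small_weight: The shorter check weight, same shape and diameters but 68 mm long (cylinder to 36 mm, knob 48 to 68 mm). Origin: centre of its foot, z towards its knob. Lies in the other place of the cradle and stays there.
- vial: Small glass reagent bottle with a white cap, 0.06 kg, 95 mm tall: body 54 mm diameter up to 82 mm, cap 46 mm diameter above. Origin: centre of its underside, z up. Starts standing on the pan.
- dish: Open shallow white round dish, 124 mm outside diameter, rim 20 mm high, floor 4 mm thick, inside 110 mm wide at the floor. Origin: centre of its underside, z up. Loose on the bench.
- tall_cup: White lidded mixing cup, 97 mm diameter, 164 mm tall; origin: centre of its underside, z up. Bystander; it and the dish may stand in either of two places: behind the free bench between cradle and balance, or left of the balance. Behind the first place stands a tall testing machine, its front at x = 0.69 m from y = -0.3 to +0.12; right of it an open gauge case from x = 0.61 on, y = -0.38 to -0.18.
- square_bottle: White square plastic bottle, 61 x 72 x 167 mm, standing near the bench edge in front of the balance; origin: centre of its underside, z up. Bystander.
- small_cup: White open moulded cup, 72 mm diameter, 51 mm high, right of the cradle; origin: centre of its underside. Bystander.
- specimen: Flat white foam specimen, 40 x 122 x 12 mm, near the bench edge in front of the cradle; origin: its underside's centre, long side along its y. Bystander.
Not all that is in view belongs to the job. Leave any green look-alike of the check_weight alone.

How it is judged:
By the outcome, as a careful person would: the job done as asked, in the order asked, and still so for the second after the job is handed in, with the robot touching nothing.
It also fails if it takes over 72 s, if anything falls off the work surface, if the arm or the gripper's body presses on something with over 40 N, if the wrist force passes 120 N, or if a joint passes its speed limit or range.

## Robot

A 6-joint arm with a two-finger parallel gripper is mounted at the origin on a cart in front of the work surface, level with it; the furniture and walls round the work are solid. World frame = base frame: x ahead of the robot, y to its left, z up, the work surface at z = 0. Lengths are in mm, angles in rad, forces in N, time in s.
With the tool pointing down it reaches from about 350 to 975 mm from the base axis. Payload 7.1 kg.
Tool frame: the origin (TCP) lies midway between the tips of the shut fingers; the grasp point (between the pads) lies ctrl.grip_point_offset behind it (ctrl.grip_point_offset is the distance from the TCP to the grasp point, in mm); z points along the fingers, y is the line along which they close (so a half turn about z gives the same grasp; the last joint's range is limited). The gripper opens to 88 mm and grips with 3 to 60 N. Pads are 20 mm wide; open, the fingers measure 115 mm over their backs; the gripper's body (75 mm by 178 mm) begins 61 mm behind the grasp point.
Start: joints at [1.276, 0.423, 1.63, -0, 1.089, -0.019], TCP at [170.166, 601.372, 222.675] pointing down, gripper open.
Joint ranges: [-3, 3], [-0.9, 2.11], [0.09, 2.58], [-1.31, 4.45], [0.11, 2.69], [-2.54, 2.54]. Speed limits (rad/s): [2.39, 2.39, 3.01, 3.14, 3.14, 3.14].

## Interface

Orientations are given as a rotation vector (axis times angle).
In Python, from workcell import ctrl, get_image, close_job, finder gives the robot as it stands.
- The arm moves only by the tool servo_tool, never from a script. Its argument "deltas" is a list of rows, each a list of 2 entries, a list of its own where there are three numbers: the shift along the tool's x, y, z in mm, then the turn, a rotation vector about the tool's x, y, z in rad. A call has 1 to 5 rows; each row is the pose to reach, as a shift and turn from the pose commanded when the call began, along the tool's axes at that moment; what a row does not reach only later rows make up. A row lasts 1/12 s, in which the tool goes at most 41.7 mm and 7.16 degrees, less where a joint would pass 70% of its speed; a pose out of reach is approached as far as the arm can. A call with a gripper value outside its range is refused whole. "grip" is the closure, from -1 (fully open) to 1 (shut), so that 0 is half open, set as the call begins (left out, the last holds). The fingers move at their own pace and stop on an object; the grip force is fixed at half the most. Time passes only in rows, so rows that repeat a pose let the fingers close. It gives the time, the measured TCP pose, the force, the opening and the grip force at its end, in the units of the state.
- ctrl.get_obs(): the state, without advancing time (a new reading comes with each control period).
- get_image(name): name is "scene" or "side" or "wrist"; returns a dict with "frame" (480x640x3 uint8, blue, green, red), "depth" (480x640 float32, mm along the optical axis (not along the pixel's ray), 0 where there is no reading), "K" (3x3 intrinsics, pixels), "dist" ([k1, k2, p1, p2, k3] as OpenCV has them; the pictures are not rectified), "pose" (4x4, takes a point from camera to world coordinates). Camera axes: x right, y down, z forward; pixel columns grow to the right and rows downward; lengths in mm; the calibration is good to about 2 mm. A picture is of the moment at which its call begins.
- close_job(): hands the job in; it is judged then, once.
Trained networks look in a picture, given as the dict that the camera call returned (one of the last four; its "shot" number tells which), for a name from the list of things; names that differ only in an ending like _2 or _b are one class to them, and where a whole thing is asked for, a point or a joint stands for the part that bears it (a point fixed in the world has none). Each returns a list of dicts, best first, with "score" (0 to 1); they miss things now and then, are a little off and sometimes report something else, mostly with a low value. They report only what shows in the picture. A call takes as long as a camera call. They do not tell look-alikes from the thing itself.
- finder.search_frame(query, picture): "rect" ([centre column, centre row, width, height] as shares, 0 to 1, of the picture: columns of its width, rows of its height, round what is visible of it).
- finder.silhouettes(query, picture): "mask" (480x640 bool, what is visible of it) and "rect" ([centre column, centre row, width, height] as shares, 0 to 1, of the picture: columns of its width, rows of its height, round what is visible of it).
The state is a dict: "t": time; "qpos": joint angles; "qvel": joint speeds; "joint_torque": joint torques, N m; "ee_pos": TCP position; "orientation": TCP orientation; "ft_force": force on the tool from outside, world axes, zero at the start; "moment": the same for the moment, N m; "width": finger opening in mm; "grasp_force": force on a finger pad.
Only numpy, scipy, OpenCV 4.12 (cv2) and the standard library are available. Lean on these libraries where they do the work, as an engineer would, in place of code of your own. Each camera call takes 0.05 s, during which the arm holds its last target. There are 200 camera calls.

## Working session

There is one attempt and no reset: what is moved stays moved. The work goes in short steps, Python scripts to look and compute and a tool call to move; the robot and the scene stay as the last step left them, time stands still between calls to the robot, and variables do not carry over. Pictures are saved under pics/ and viewed, at most 10 in all, crops included, and the job is handed in when it is done.

Besides the shell and the picture viewer there is one more tool, called after "Call:" by a JSON object that holds its "fn" and its "kwargs", one argument or row to a line. servo_tool: Moves the arm, as the interface text tells. Its arguments: {"type":"object","properties":{"deltas":{"type":"array","items":{"type":"array"}},"grip":{"type":"number"}},"required":["deltas"]}

```bash
ls; mkdir -p pics
cat > h.py <<'E'
import numpy as np, cv2
from workcell import ctrl, get_image, close_job, finder
from scipy.spatial.transform import Rotation as R
def pts(im, mask=None):
    d=im["depth"]; m=(d>0) if mask is None else (mask&(d>0))
    v,u=np.nonzero(m)
    n=cv2.undistortPoints(np.stack([u,v],1).astype(np.float64)[:,None],im["K"],np.array(im["dist"]))[:,0]
    z=d[v,u]; c=np.c_[n*z[:,None],z]
    P=np.array(im["pose"]); return c@P[:3,:3].T+P[:3,3], np.c_[u,v]
E
python3 - <<'E'
from h import *
o=ctrl.get_obs(); print({k:np.round(v,3) for k,v in o.items()}, ctrl.grip_point_offset)
ims={}
for n in ["scene","side"]:
    im=get_image(n); cv2.imwrite(f"pics/{n}0.png",im["frame"]); print(n,np.round(im["pose"],2).tolist())
    for q in ["balance","cradle","check_weight","small_weight","vial","dish","tall_cup","square_bottle","small_cup","specimen"]:
        for r in finder.silhouettes(q,im)[:3]:
            if r["score"]<.3: continue
            m=r["mask"]; p,_=pts(im,m)
            print(q,round(r["score"],2),np.round(np.array(r["rect"])*[640,480,640,480]),m.sum(), np.round(np.percentile(p,[5,50,95],axis=0)).tolist() if len(p) else None)
    ims[n]=im
print(ctrl.get_obs()["t"])
E
```

```text
pics
{'t': np.float64(0.0), 'qpos': array([ 1.276,  0.424,  1.631,  0.   ,  1.089, -0.019]), 'qvel': array([-0.001,  0.   , -0.   ,  0.001,  0.001,  0.001]), 'joint_torque': array([ 1.0000e-03, -5.4463e+01, -2.7367e+01,  6.5000e-02,  2.3000e-02,
       -0.0000e+00]), 'ee_pos': array([170.016, 600.858, 221.908]), 'orientation': array([-4.320e-01, -3.112e+00,  2.000e-03]), 'ft_force': array([ 0.85 ,  0.671, -0.221]), 'moment': array([ 0.006, -0.001, -0.043]), 'grasp_force': np.float64(0.0), 'width': np.float64(88.122)} 18.700000000000003
scene [[-0.93, 0.3, -0.22, 945.37], [0.38, 0.74, -0.56, 1113.86], [-0.01, -0.6, -0.8, 1726.0], [0.0, 0.0, 0.0, 1.0]]
balance 0.68 [323. 314.  88.  80.] 3741 [[481.0, 158.0, 27.0], [599.0, 245.0, 63.0], [696.0, 316.0, 141.0]]
cradle 0.89 [289. 198.  41.  52.] 1141 [[454.0, -378.0, 1.0], [506.0, -276.0, 14.0], [572.0, -203.0, 55.0]]
cradle 0.34 [340. 220.  19.  24.] 164 [[368.0, -193.0, -2.0], [380.0, -138.0, 9.0], [395.0, -82.0, 18.0]]
cradle 0.31 [322. 315.  86.  78.] 3696 [[481.0, 159.0, 30.0], [598.0, 244.0, 63.0], [696.0, 316.0, 141.0]]
check_weight
[... 1819 characters left out ...]
.0, 454.0, 7.0], [528.0, 495.0, 21.0]]
dish 0.49 [269. 292.  15.  30.] 200 [[367.0, -194.0, 6.0], [378.0, -143.0, 11.0], [392.0, -89.0, 13.0]]
tall_cup 0.87 [338. 238.  32.  64.] 1624 [[538.0, -56.0, 19.0], [572.0, -43.0, 123.0], [608.0, 11.0, 166.0]]
square_bottle 0.76 [270. 218.  22.  55.] 972 [[351.0, 82.0, 15.0], [378.0, 88.0, 94.0], [403.0, 120.0, 161.0]]
square_bottle 0.38 [342. 180.  19.  19.] 288 [[588.0, 219.0, 110.0], [610.0, 229.0, 134.0], [634.0, 255.0, 159.0]]
small_cup 0.88 [315. 421.  35.  51.] 1558 [[450.0, -595.0, 2.0], [480.0, -549.0, 21.0], [510.0, -526.0, 50.0]]
specimen 0.64 [270. 289.  13.  34.] 224 [[366.0, -194.0, 5.0], [378.0, -140.0, 11.0], [392.0, -84.0, 13.0]]
1.1
```

Run:
```python
import cv2,numpy as np
a=cv2.imread("pics/scene0.png")[120:420,200:440];b=cv2.imread("pics/side0.png")[140:470,200:440]
a=cv2.resize(a,(400,500));b=cv2.resize(b,(400,550));c=np.zeros((560,800,3),np.uint8);c[:500,:400]=a;c[:550,400:]=b
cv2.imwrite("pics/both.png",c)
```

```text
(no output)
```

View pics/both.png

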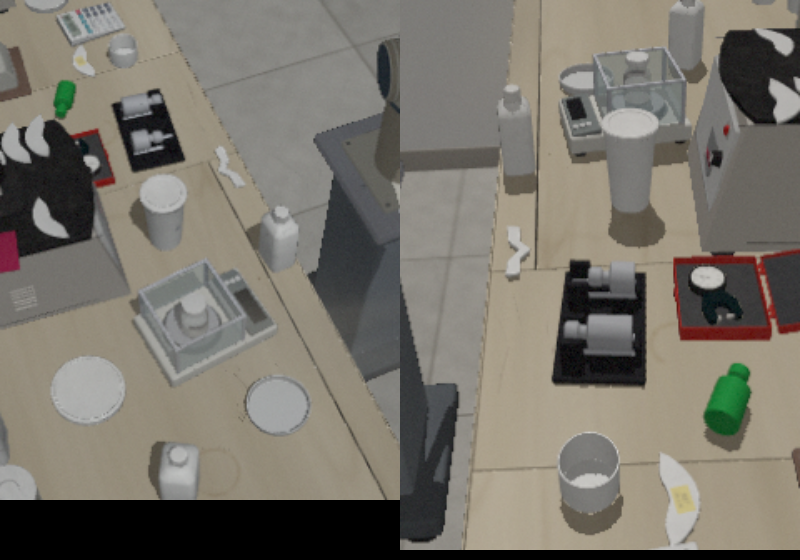

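```bash
cat >> h.py <<'E'
def fitc(p, r=None):
    """least-squares circle xy"""
    from scipy.optimize import least_squares
    f=lambda x: np.hypot(p[:,0]-x[0],p[:,1]-x[1])-(x[2] if r is None else r)
    s=least_squares(f,[*np.median(p[:,:2],axis=0),30 if r is None else r][:3 if r is None else 2],loss="soft_l1",f_scale=1.5)
    return s.x
E
python3 - <<'E'
from h import *
import pickle
S={}
for n in ["scene","side"]:
    im=get_image(n); p,uv=pts(im); S[n]=(im["frame"],im["depth"],p,uv)
    def box(x0,x1,y0,y1,z0,z1): 
        return p[(p[:,0]>x0)&(p[:,0]<x1)&(p[:,1]>y0)&(p[:,1]<y1)&(p[:,2]>z0)&(p[:,2]<z1)]
    pr=lambda n,q: print(n,len(q),np.round(q.mean(0),1) if len(q) else 0, np.round([q.min(0),q.max(0)]).tolist() if len(q) else 0)
    cap=box(560,670,180,320,150,168); pr("captop",cap)
    print("bench z",np.median(box(400,640,-150,-80,-15,15)[:,2]))
    d=box(430,600,360,510,15,26); pr("dishrim",d); print("circ",fitc(d))
    t=box(470,540,-400,-320,60,80); pr("tall top",t)
    t=box(510,560,-290,-220,60,80); pr("small top",t)
    f=box(430,600,-440,-180,5,15)
    if len(f)>20:
        r=cv2.minAreaRect(f[:,:2].astype(np.float32)); print("cradle",r)
    h=box(440,760,120,370,35,54)
    r=cv2.minAreaRect(h[:,:2].astype(np.float32)); print("housing",len(h),r)
    g=box(440,760,120,370,130,146); print("frame",len(g),cv2.minAreaRect(g[:,:2].astype(np.float32)))
    pan=box(540,700,160,320,56,70); pr("pan",pan); print(fitc(pan,None) if len(pan)>5 else 0)
pickle.dump(S,open("s0.pkl","wb"))
E
```

```text
captop 153 [613.4 247.7 157.1] [[564.0, 223.0, 150.0], [636.0, 307.0, 167.0]]
bench z 0.3066518611473157
dishrim 144 [519.1 439.1  19.6] [[455.0, 375.0, 15.0], [578.0, 502.0, 26.0]]
circ [517.8234928  438.18806665  59.68111728]
tall top 86 [ 511.7 -356.4   66.4] [[471.0, -381.0, 60.0], [539.0, -326.0, 78.0]]
small top 62 [ 542.8 -250.    67. ] [[511.0, -272.0, 61.0], [559.0, -230.0, 75.0]]
cradle ((514.5244140625, -309.3475036621094), (168.75393676757812, 257.98321533203125), 0.06672888249158859)
housing 1129 ((584.9220581054688, 231.3455810546875), (242.53009033203125, 172.84701538085938), 8.330243110656738)
frame 496 ((613.9544067382812, 234.37380981445312), (154.41993713378906, 159.2567138671875), 7.543254852294922)
pan 417 [623.5 234.6  63.3] [[540.0, 160.0, 56.0], [697.0, 319.0, 70.0]]
[601.71201311 244.03334566  61.14135824]
captop 96 [611.4 238.6 156.1] [[589.0, 219.0, 150.0], [634.0, 266.0, 161.0]]
bench z 0.28256900691036435
dishrim 76 [490.1 434.8  18.8] [[456.0, 372.0, 15.0], [533.0, 503.0, 25.0]]
circ [516.12880634 435.46805635  59.84039629]
tall top 276 [ 512.5 -368.5   65.7] [[471.0, -386.0, 60.0], [540.0, -346.0, 72.0]]
small top 138 [ 541.2 -261.6   65.6] [[511.0, -278.0, 60.0], [560.0, -241.0, 71.0]]
cradle ((510.29541015625, -309.9857177734375), (217.45606994628906, 159.8258514404297), 84.15388488769531)
housing 571 ((582.3316650390625, 226.75082397460938), (239.85952758789062, 166.27157592773438), 7.186868190765381)
frame 472 ((611.7869873046875, 232.67276000976562), (151.689208984375, 160.01930236816406), 7.371084690093994)
pan 88 [646.  201.4  64. ] [[540.0, 160.0, 56.0], [695.0, 318.0, 70.0]]
[624.58775376 237.29289487  84.71564479]
```

Call:
{"fn": "servo_tool", "kwargs": {
  "deltas": [
    [[-38,-17,-16],[0,0,0]],
    [[-76,-34,-27],[0,0,0]],
    [[-114,-50,-27],[0,0,0]],
    [[-152,-66,-27],[0,0,0]],
    [[-180,-78,-27],[0,0,0]]
  ],
  "grip": -0.5
}}

```text
t: 1.62
ee_pos: [323.9, 475.7, 250.2]
orientation: [0.432, 3.111, 0.001]
ft_force: [-0.2, -0.3, 0.2]
width: 65.8
grasp_force: 0.0
```

Call:
{"fn": "servo_tool", "kwargs": {
  "deltas": [
    [[-38,-17,-16],[0,0,0]],
    [[-76,-34,-27],[0,0,0]],
    [[-114,-50,-27],[0,0,0]],
    [[-152,-66,-27],[0,0,0]],
    [[-180,-78,-27],[0,0,0]]
  ]
}}

```text
t: 2.03
ee_pos: [476.2, 351.3, 277.3]
orientation: [0.433, 3.11, 0.001]
ft_force: [0.2, -0.1, -0.4]
width: 66.3
grasp_force: 0.0
```

Call:
{"fn": "servo_tool", "kwargs": {
  "deltas": [
    [[-38,-17,-16],[0,0,0]],
    [[-76,-34,-27],[0,0,0]],
    [[-114,-50,-27],[0,0,0]],
    [[-150,-65,-27],[0,0,0]],
    [[-150,-65,-27],[0,0,0]]
  ]
}}

```text
t: 2.45
ee_pos: [605.5, 245.4, 303.9]
orientation: [0.439, 3.108, -0.001]
ft_force: [-0.6, 0.3, 0.1]
width: 65.7
grasp_force: 0.0
```

```bash
cat >> h.py <<'E'
import json
def log():
    o=ctrl.get_obs(); open("log.jsonl","a").write(json.dumps([list(map(float,o["qpos"])),list(map(float,o["ee_pos"])),list(map(float,o["orientation"]))])+"\n"); return o
def st():
    o=log(); print("t",round(float(o["t"]),2),"q",np.round(o["qpos"],3),"p",np.round(o["ee_pos"],1),"\nR",np.round(R.from_rotvec(o["orientation"]).as_matrix(),3).tolist(),"F",np.round(o["ft_force"],1),"w",round(float(o["width"]),1),"g",round(float(o["grasp_force"]),1)); return o
E
echo '[[1.276,0.424,1.631,0,1.089,-0.019],[170.016,600.858,221.908],[-0.432,-3.112,0.002]]' > log.jsonl
python3 - <<'E'
from h import *
st(); im=get_image("wrist"); cv2.imwrite("pics/w1.png",im["frame"]); print(np.round(im["pose"],2).tolist())
p,uv=pts(im)
import pickle; pickle.dump((im["frame"],im["depth"],p,uv),open("w1.pkl","wb"))
for q in ["vial","pan","balance"]:
  for r in finder.silhouettes(q,im)[:2]:
    s,_=pts(im,r["mask"]); print(q,r["score"],np.round(np.array(r["rect"])*[640,480,640,480]), np.round(np.percentile(s,[5,50,95],axis=0)).tolist())
E
```

```text
t 2.45 q [ 0.368  0.389  1.488 -0.002  1.262 -0.922] p [605.5 245.4 303.9] 
R [[-0.961, 0.277, 0.003], [0.277, 0.961, -0.001], [-0.003, -0.0, -1.0]] F [-0.6  0.3  0.1] w 65.7 g 0.0
[[0.28, 0.92, 0.27, 530.58], [0.96, -0.27, -0.08, 266.96], [0.0, 0.28, -0.96, 465.36], [0.0, 0.0, 0.0, 1.0]]
vial 0.81 [324. 220.  60.  83.] [[586.0, 226.0, 95.0], [604.0, 246.0, 156.0], [628.0, 266.0, 157.0]]
vial 0.74 [316. 209. 102. 100.] [[567.0, 189.0, 61.0], [595.0, 220.0, 62.0], [644.0, 279.0, 63.0]]
pan 0.8 [315. 207. 106. 104.] [[567.0, 189.0, 61.0], [594.0, 219.0, 62.0], [644.0, 279.0, 63.0]]
balance 0.92 [305. 188. 252. 303.] [[477.0, 157.0, 44.0], [578.0, 222.0, 54.0], [686.0, 302.0, 140.0]]
```

View pics/w1.png

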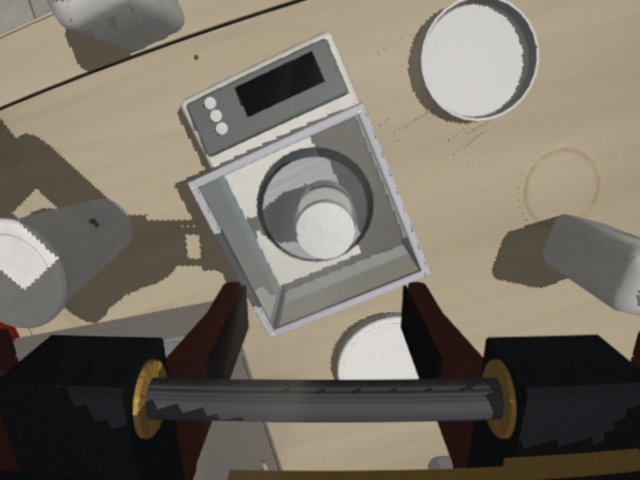

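Run:
```python
from h import *
import pickle
f,d,p,uv=pickle.load(open("w1.pkl","rb"))
def box(x0,x1,y0,y1,z0,z1): 
    return p[(p[:,0]>x0)&(p[:,0]<x1)&(p[:,1]>y0)&(p[:,1]<y1)&(p[:,2]>z0)&(p[:,2]<z1)]
mec=lambda q: cv2.minEnclosingCircle(q[:,:2].astype(np.float32))
c=box(560,670,190,300,152,162); print("cap",len(c),np.median(c[:,2]),mec(c),c.mean(0))
q=box(550,690,170,310,60.5,66); 
# keep pan: within 54mm
q=q[np.hypot(q[:,0]-612,q[:,1]-233)<60]; print("pan",len(q),np.median(q[:,2]),mec(q),q[:,:2].min(0),q[:,:2].max(0))
g=box(500,720,130,340,132,146); print("frame",len(g),np.median(g[:,2]),cv2.minAreaRect(g[:,:2].astype(np.float32)))
e=box(430,600,360,520,14,26); print("rim",len(e),mec(e),fitc(e,60))
e=box(430,600,360,520,2,8); e=e[np.hypot(e[:,0]-516,e[:,1]-436)<56];print("floor",len(e),mec(e),np.median(e[:,2]))
```

```text
cap 2679 156.37187653462462 ((611.6212158203125, 244.35791015625), 22.86975860595703) [610.96807099 244.61356572 156.32371522]
pan 4282 62.05749469401559 ((612.7074584960938, 234.023193359375), 51.94355392456055) [561.43216216 182.43706701] [662.96739364 285.51879333]
frame 6426 139.5824538512593 ((612.6758422851562, 233.5384979248047), (151.92091369628906, 151.64183044433594), 7.694906234741211)
rim 1444 ((516.8610229492188, 436.2718200683594), 62.42043685913086) [517.29298978 435.51105686]
floor 8694 ((516.0138549804688, 436.02410888671875), 55.98763656616211) 3.7393806453190166
```

Call:
{"fn": "servo_tool", "kwargs": {
  "deltas": [
    [[-6,1,40],[0,0,0]],
    [[-6,1,80],[0,0,0]],
    [[-6,1,110],[0,0,0]],
    [[-6,1,110],[0,0,0]]
  ]
}}

```text
t: 2.98
ee_pos: [601.5, 249.1, 187.2]
orientation: [-0.427, -3.102, 0.009]
ft_force: [-1.7, 0.6, -1.3]
width: 65.8
grasp_force: 0.0
```

```bash
python3 -c "
from h import *
st()"
```

```text
t 2.98 q [ 0.374  0.505  1.587  0.     1.062 -0.923] p [601.5 249.1 187.2] 
R [[-0.963, 0.27, -0.011], [0.27, 0.963, -0.004], [0.009, -0.007, -1.0]] F [-1.7  0.6 -1.3] w 65.8 g 0.0
```

Call:
{"fn": "servo_tool", "kwargs": {
  "deltas": [
    [[-6,-3.5,20],[0,0,0]],
    [[-6,-3.5,20],[0,0,0]],
    [[-6,-3.5,20],[0,0,0]]
  ]
}}

```text
t: 3.23
ee_pos: [611.2, 245.0, 174.7]
orientation: [-0.43, -3.112, -0.0]
ft_force: [-0.4, -0.5, 0.9]
width: 65.8
grasp_force: 0.0
```

```bash
python3 -c "
from h import *
st()"
```

```text
t 3.23 q [ 0.363  0.525  1.585  0.     1.032 -0.933] p [611.2 245.  174.7] 
R [[-0.962, 0.271, -0.0], [0.271, 0.962, 0.0], [0.0, -0.0, -1.0]] F [-0.4 -0.5  0.9] w 65.8 g 0.0
```

Call:
{"fn": "servo_tool", "kwargs": {
  "deltas": [
    [[0,-0.5,35],[0,0,0]],
    [[0,-0.5,60],[0,0,0]],
    [[0,-0.5,70],[0,0,0]],
    [[0,-0.5,70],[0,0,0]]
  ]
}}

```text
t: 3.57
ee_pos: [610.3, 243.9, 103.0]
orientation: [-0.431, -3.11, 0.002]
ft_force: [-0.4, 0.4, -0.2]
width: 66.1
grasp_force: 0.0
```

Call:
{"fn": "servo_tool", "kwargs": {
  "deltas": [
    [[0,0,0],[0,0,0]],
    [[0,0,0],[0,0,0]],
    [[0,0,0],[0,0,0]],
    [[0,0,0],[0,0,0]],
    [[0,0,0],[0,0,0]]
  ],
  "grip": 1
}}

```text
t: 3.98
ee_pos: [612.3, 244.1, 105.0]
orientation: [0.432, 3.11, 0.002]
ft_force: [0.3, 0.3, -0.4]
width: 53.8
grasp_force: 30.0
```

Call:
{"fn": "servo_tool", "kwargs": {
  "deltas": [
    [[0,0,-2],[0,0,0]],
    [[0,0,-15],[0,0,0]],
    [[0,0,-45],[0,0,0]],
    [[0,0,-80],[0,0,0]],
    [[0,0,-110],[0,0,0]]
  ]
}}

```text
t: 4.4
ee_pos: [611.2, 243.5, 216.0]
orientation: [-0.432, -3.112, 0.0]
ft_force: [0.9, 0.5, -0.4]
width: 53.6
grasp_force: 30.0
```

```bash
python3 -c "
from h import *
st()"
```

```text
t 4.4 q [ 0.361  0.478  1.557 -0.     1.106 -0.934] p [611.2 243.5 216. ] 
R [[-0.962, 0.272, -0.0], [0.272, 0.962, -0.0], [0.0, -0.0, -1.0]] F [ 0.9  0.5 -0.4] w 53.6 g 30.0
```

Call:
{"fn": "servo_tool", "kwargs": {
  "deltas": [
    [[15,16,0],[0,0,0]],
    [[38,42,0],[0,0,0]],
    [[62,69,0],[0,0,0]],
    [[86,95,0],[0,0,0]],
    [[110,122,0],[0,0,0]]
  ]
}}

```text
t: 4.82
ee_pos: [537.9, 391.9, 214.8]
orientation: [0.433, 3.111, 0.0]
ft_force: [0.1, 0.1, -0.5]
width: 53.8
grasp_force: 30.0
```

Call:
{"fn": "servo_tool", "kwargs": {
  "deltas": [
    [[18,20,5],[0,0,0]],
    [[28,31,20],[0,0,0]],
    [[33.5,37,40],[0,0,0]],
    [[33.5,37,75],[0,0,0]],
    [[33.5,37,105],[0,0,0]]
  ]
}}

```text
t: 5.23
ee_pos: [516.3, 435.8, 107.4]
orientation: [0.43, 3.112, 0.0]
ft_force: [1.2, -0.0, -1.1]
width: 53.3
grasp_force: 30.0
```

Call:
{"fn": "servo_tool", "kwargs": {
  "deltas": [
    [[0,0,25],[0,0,0]],
    [[0,0,45],[0,0,0]],
    [[0,0,55],[0,0,0]],
    [[0,0,55],[0,0,0]],
    [[0,0,55],[0,0,0]]
  ]
}}

```text
t: 5.65
ee_pos: [516.9, 435.3, 53.6]
orientation: [-0.432, -3.111, 0.001]
ft_force: [0.5, -0.4, -0.5]
width: 53.5
grasp_force: 30.0
```

```bash
python3 -c "
from h import *
st()"
```

```text
t 5.65 q [ 0.682  0.702  1.592 -0.     0.848 -0.612] p [516.9 435.3  53.6] 
R [[-0.962, 0.273, -0.001], [0.273, 0.962, -0.001], [0.0, -0.001, -1.0]] F [ 0.5 -0.4 -0.5] w 53.5 g 30.0
```

Lower the last 7 mm slowly, watching the force.

Call:
{"fn": "servo_tool", "kwargs": {
  "deltas": [
    [[0,0,2],[0,0,0]],
    [[0,0,4],[0,0,0]],
    [[0,0,5.5],[0,0,0]],
    [[0,0,6.5],[0,0,0]],
    [[0,0,6.5],[0,0,0]]
  ]
}}

```text
t: 6.07
ee_pos: [517.0, 436.0, 47.8]
orientation: [0.432, 3.111, 0.001]
ft_force: [-0.0, -0.4, 1.2]
width: 53.7
grasp_force: 30.0
```

Call:
{"fn": "servo_tool", "kwargs": {
  "deltas": [
    [[0,0,0.5],[0,0,0]],
    [[0,0,1],[0,0,0]],
    [[0,0,1],[0,0,0]]
  ]
}}

```text
t: 6.32
ee_pos: [517.0, 436.0, 47.8]
orientation: [0.432, 3.111, 0.001]
ft_force: [-2.1, -1.7, 9.9]
width: 53.8
grasp_force: 30.0
```

Call:
{"fn": "servo_tool", "kwargs": {
  "deltas": [
    [[0,0,-1],[0,0,0]],
    [[0,0,-1],[0,0,0]],
    [[0,0,-1],[0,0,0]],
    [[0,0,-1],[0,0,0]]
  ],
  "grip": -0.5
}}

```text
t: 6.65
ee_pos: [516.6, 435.7, 47.0]
orientation: [-0.432, -3.112, 0.0]
ft_force: [0.3, -0.4, 0.1]
width: 65.7
grasp_force: 0.0
```

Call:
{"fn": "servo_tool", "kwargs": {
  "deltas": [
    [[0,0,-20],[0,0,0]],
    [[0,0,-60],[0,0,0]],
    [[0,0,-100],[0,0,0]],
    [[0,0,-140],[0,0,0]],
    [[0,0,-180],[0,0,0]]
  ]
}}

```text
t: 7.07
ee_pos: [516.3, 435.5, 228.6]
orientation: [-0.432, -3.111, 0.001]
ft_force: [0.2, 0.1, -0.0]
width: 65.8
grasp_force: 0.0
```

Call:
{"fn": "servo_tool", "kwargs": {
  "deltas": [
    [[-6,-20,-30],[0,0,0]],
    [[-16,-55,-50],[0,0,0]],
    [[-26,-92,-65],[0,0,0]],
    [[-37,-129,-78],[0,0,0]],
    [[-48,-167,-80],[0,0,0]]
  ]
}}

```text
t: 7.48
ee_pos: [518.0, 261.1, 309.8]
orientation: [0.43, 3.108, 0.004]
ft_force: [1.3, -0.0, -0.1]
width: 65.8
grasp_force: 0.0
```

Run:
```python
from h import *
st(); im=get_image("wrist"); p,uv=pts(im); o=R.from_rotvec(ctrl.get_obs()["orientation"]).as_matrix()
e=p[(abs(p[:,0]-517)<45)&(abs(p[:,1]-436)<45)&(p[:,2]>90)&(p[:,2]<105)]
print(len(e), cv2.minEnclosingCircle(e[:,:2].astype(np.float32)) if len(e) else 0, np.median(e[:,2]) if len(e) else 0)
cv2.imwrite("pics/w2.png",im["frame"])
```

```text
t 7.48 q [ 0.446  0.266  1.648 -0.     1.223 -0.849] p [518.  261.1 309.8] 
R [[-0.962, 0.271, 0.004], [0.271, 0.962, 0.002], [-0.003, 0.003, -1.0]] F [ 1.3 -0.  -0.1] w 65.8 g 0.0
2106 ((516.2902221679688, 435.93450927734375), 23.387588500976562) 98.0141927675422
```

Call:
{"fn": "servo_tool", "kwargs": {
  "deltas": [
    [[-10,-37,0],[0,0,0]],
    [[-21,-74,0],[0,0,0]],
    [[-31,-110,0],[0,0,0]],
    [[-42,-147,0],[0,0,0]],
    [[-52,-183,0],[0,0,0]]
  ]
}}

```text
t: 7.95
ee_pos: [517.2, 70.0, 307.0]
orientation: [-0.431, -3.112, 0.0]
ft_force: [0.3, -0.3, -0.2]
width: 65.6
grasp_force: 0.0
```

```bash
python3 -c "
from h import *
st()"
```

```text
t 7.95 q [ 0.112  0.177  1.77  -0.     1.195 -1.183] p [517.2  70.  307. ] 
R [[-0.962, 0.272, -0.0], [0.272, 0.962, -0.0], [0.0, -0.0, -1.0]] F [ 0.3 -0.3 -0.2] w 65.6 g 0.0
```

Call:
{"fn": "servo_tool", "kwargs": {
  "deltas": [
    [[-10,-37,0],[0,0,0]],
    [[-21,-74,0],[0,0,0]],
    [[-31,-110,0],[0,0,0]],
    [[-42,-147,0],[0,0,0]],
    [[-52,-183,0],[0,0,0]]
  ]
}}

```text
t: 8.37
ee_pos: [517.4, -120.4, 307.1]
orientation: [-0.432, -3.112, 0.0]
ft_force: [0.1, -0.3, 0.1]
width: 65.6
grasp_force: 0.0
```

Call:
{"fn": "servo_tool", "kwargs": {
  "deltas": [
    [[-10,-37,0],[0,0,0]],
    [[-21,-74,0],[0,0,0]],
    [[-31,-110,0],[0,0,0]],
    [[-42,-147,0],[0,0,0]],
    [[-52,-183,0],[0,0,0]]
  ]
}}

```text
t: 8.78
ee_pos: [517.6, -310.7, 306.9]
orientation: [-0.432, -3.111, -0.0]
ft_force: [1.3, 0.2, -0.8]
width: 65.6
grasp_force: 0.0
```

Run:
```python
from h import *
st(); im=get_image("wrist"); cv2.imwrite("pics/w3.png",im["frame"]); p,uv=pts(im)
import pickle; pickle.dump((im["frame"],im["depth"],p,uv),open("w3.pkl","wb"))
box=lambda x0,x1,y0,y1,z0,z1: p[(p[:,0]>x0)&(p[:,0]<x1)&(p[:,1]>y0)&(p[:,1]<y1)&(p[:,2]>z0)&(p[:,2]<z1)]
g=box(430,600,-440,-190,4,16); print("plate",len(g),cv2.minAreaRect(g[:,:2].astype(np.float32)))
for q in ["check_weight","small_weight","cradle"]:
  for r in finder.silhouettes(q,im)[:3]:
    s,_=pts(im,r["mask"]); print(q,round(r["score"],2),np.round(np.array(r["rect"])*[640,480,640,480]), np.round(np.percentile(s,[2,50,98],axis=0),1).tolist())
    if q!="cradle":
        t=s[s[:,2]>63]; print(cv2.minAreaRect(t[:,:2].astype(np.float32)))
```

```text
t 8.78 q [-0.56   0.309  1.597  0.     1.237 -1.855] p [ 517.6 -310.7  306.9] 
R [[-0.962, 0.273, -0.0], [0.273, 0.962, 0.0], [0.0, 0.0, -1.0]] F [ 1.3  0.2 -0.8] w 65.6 g 0.0
plate 12556 ((508.6996154785156, -308.09423828125), (216.07022094726562, 125.60957336425781), 83.9573974609375)
check_weight 0.73 [257. 344.  38.  38.] [[651.7, -457.0, 19.0], [671.0, -436.9, 33.6], [686.5, -417.8, 45.2]]
((0.0, 0.0), (0.0, 0.0), 0.0)
check_weight 0.72 [273. 196.  52.  95.] [[457.6, -383.1, 48.2], [506.1, -359.6, 62.2], [544.6, -341.6, 68.1]]
((516.8336181640625, -363.9959411621094), (30.279165267944336, 59.65812301635742), 84.20679473876953)
small_weight 0.67 [382. 191.  47.  70.] [[493.7, -277.4, 42.0], [531.2, -256.2, 59.6], [558.4, -236.4, 68.1]]
((541.756591796875, -257.13482666015625), (29.449039459228516, 37.160888671875), 84.57994079589844)
cradle 0.62 [325. 182. 209. 146.] [[444.1, -412.1, 7.2], [493.2, -301.4, 9.9], [569.4, -203.3, 53.3]]
```

View pics/w3.png

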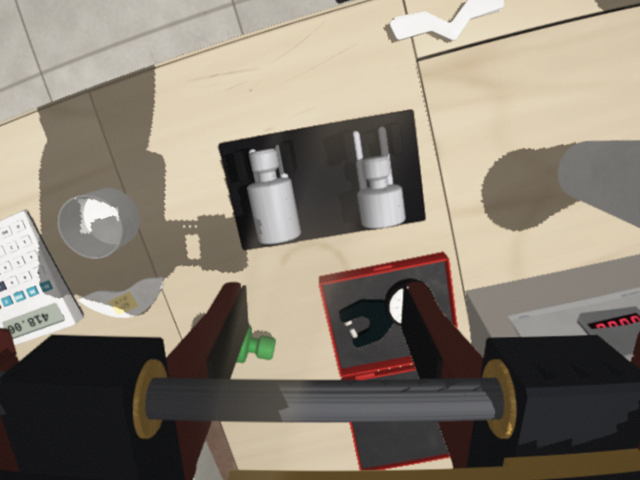

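Run:
```python
from h import *
from scipy.optimize import least_squares
D=[json.loads(l) for l in open("log.jsonl")]
q=np.array([d[0] for d in D]);p=np.array([d[1] for d in D]);print(len(D))
az=np.arctan2(p[:,1],p[:,0]);r=np.hypot(p[:,0],p[:,1]);print("lat",np.round(r*np.sin(az-q[:,0]),1))
rr=r*np.cos(az-q[:,0])
def f(x,full=False):
    a=x[0]+x[2]*np.sin(q[:,1]+x[5])+x[3]*np.sin(q[:,1]+q[:,2]+x[4])
    z=x[1]+x[2]*np.cos(q[:,1]+x[5])+x[3]*np.cos(q[:,1]+q[:,2]+x[4])
    return np.r_[a-rr,z-p[:,2]]
for x0,fix in [([0,100,400,400,0,0],0)]:
    s=least_squares(f,x0,loss="soft_l1",f_scale=2); print(np.round(s.x,3),np.round(s.fun,1))
    s=least_squares(lambda x:f([*x[:4],0,0]),x0[:4]); print(np.round(s.x,3),np.round(s.fun,1))
Rm=R.from_rotvec([d[2] for d in D])
def M(q): return R.from_euler("ZYZYZ",[q[0],q[1]+q[2],q[3],q[4],q[5]])
for i in (0,4,-1): print(np.round((M(q[i]).inv()*Rm[i]).as_matrix(),2).tolist())
```

```text
9
lat [11.9 11.3 12.  11.9 11.9 11.9 11.9 11.9 11.9]
[1.00000e-03 6.11100e+00 5.63649e+02 4.92971e+02 1.65000e-01 0.00000e+00] [ 0.2 -0.3  3.2 -0.3 -0.  -0.8 -1.1  0.1  0.4 -0.2 -0.  -0.   0.  -0.
  0.2  0.   0.   0. ]
[ -9.063 -12.618 503.211 483.963] [  2.  -10.1   3.3  -0.   -2.6   3.1  -0.9   8.   -2.6  -1.2   3.4  -0.1
  -0.2   1.2  -2.4   0.1  -1.9   1.1]Traceback (most recent call last):
  File "<stdin>", line 16, in <module>
  File "<stdin>", line 15, in M
  File "scipy/spatial/transform/_rotation.pyx", line 1413, in scipy.spatial.transform._rotation.Rotation.from_euler
ValueError: Expected axis specification to be a non-empty string of upto 3 characters, got ZYZYZ
```

Call:
{"fn": "servo_tool", "kwargs": {
  "deltas": [
    [[0,0,0],[0,-0.12,0]],
    [[0,0,0],[0,-0.24,0]],
    [[0,0,0],[0,-0.36,0]],
    [[0,0,0],[0,-0.36,0]],
    [[0,0,0],[0,-0.36,0]]
  ]
}}

```text
t: 9.4
ee_pos: [516.8, -306.8, 307.1]
orientation: [0.382, 2.761, -0.068]
ft_force: [0.1, -0.3, -0.1]
width: 65.6
grasp_force: 0.0
```

```bash
cat > kin.py <<'E'
from h import *
from scipy.optimize import least_squares
def rz(a): return R.from_rotvec([0,0,a])
def ry(a): return R.from_rotvec([0,a,0])
T0=R.from_matrix(np.eye(3))
def fk(q,x,T=None):
    # x: d1,L2,L3,e,lat1,a5,d6,lat2
    d1,L2,L3,e,l1,a5,d6=x
    A=rz(q[0]); B=A*ry(q[1]); C=B*ry(q[2]); D=C*rz(q[3]); E=D*ry(q[4]); F=E*rz(-q[5]*0+q[5])
    p=A.apply([0,l1,d1])+B.apply([0,0,L2])+C.apply([-e*0+e,0,L3])+E.apply([a5,0,d6])
    return p,F
E
python3 - <<'E'
from kin import *
st()
D=[json.loads(l) for l in open("log.jsonl")]
q=np.array([d[0] for d in D]);p=np.array([d[1] for d in D]);Rm=R.from_rotvec([d[2] for d in D])
for i in (0,4,-2,-1): print(np.round((fk(q[i],[0]*7)[1].inv()*Rm[i]).as_matrix(),2).tolist())
def res(x): return np.concatenate([fk(a,x)[0]-b for a,b in zip(q,p)])
s=least_squares(res,[340,563,486,-80,12,0,330],loss="soft_l1"); print(np.round(s.x,2)); print(np.round(s.fun.reshape(-1,3),1).tolist())
E
```

```text
t 9.4 q [-0.616  0.157  1.841  0.163  0.813 -2.004] p [ 516.8 -306.8  307.1] 
R [[-0.902, 0.272, 0.336], [0.255, 0.962, -0.094], [-0.349, 0.001, -0.937]] F [ 0.1 -0.3 -0.1] w 65.6 g 0.0
[[-0.0, -1.0, -0.0], [1.0, -0.0, -0.0], [0.0, -0.0, 1.0]]
[[0.0, -1.0, -0.0], [1.0, 0.0, 0.0], [-0.0, -0.0, 1.0]]
[[0.0, -1.0, -0.0], [1.0, 0.0, -0.0], [0.0, -0.0, 1.0]]
[[0.0, -1.0, -0.0], [1.0, 0.0, -0.0], [0.0, -0.0, 1.0]]
[ 3.1219e+02  5.6300e+02  4.8487e+02  7.7320e+01  1.1900e+01 -2.0000e-02
  3.0949e+02]
[[-0.1, -0.3, -0.2], [0.0, 0.0, 0.0], [0.0, 0.0, 0.0], [0.0, 0.0, 0.0], [0.0, 0.0, 0.0], [0.0, 0.0, 0.0], [0.0, 0.0, 0.0], [0.0, 0.0, 0.0], [0.0, -0.0, 0.0], [-0.0, -0.0, 0.0]]
```

```bash
cat >> kin.py <<'E'
X=[312.19,563,484.87,77.32,11.9,0,309.49]
LO=np.array([-3,-.9,.09,-1.31,.11,-2.54]);HI=np.array([3,2.11,2.58,4.45,2.69,2.54])
def ik(p,Rt,near=None):
    d1,L2,L3,e,l1,_,d6=X; M=Rt.as_matrix(); w=np.array(p)-d6*M[:,2]
    rho=np.hypot(w[0],w[1])
    if rho<l1: return None
    q1=np.arctan2(w[1],w[0])-np.arcsin(l1/rho); r=np.sqrt(rho**2-l1**2); z=w[2]-d1
    Lf=np.hypot(L3,e); c3=np.arctan2(e,L3); D=np.hypot(r,z)
    c=(D*D-L2**2-Lf**2)/(2*L2*Lf)
    if abs(c)>1: return None
    t=np.arccos(c); q3=t-c3; q2=np.arctan2(r,z)-np.arctan2(Lf*np.sin(t),L2+Lf*np.cos(t))
    W=((rz(q1)*ry(q2+q3)).inv()*Rt*rz(-np.pi/2)).as_matrix()
    q5=np.arccos(np.clip(W[2,2],-1,1)); q4=np.arctan2(W[1,2],W[0,2]); q6=np.arctan2(W[2,1],-W[2,0])
    q=np.array([q1,q2,q3,q4,q5,q6])
    if q[3]<-1.57: q[3]+=2*np.pi
    return q
def margin(q): return -9 if q is None else min((q-LO).min(),(HI-q).min())
YAW=np.radians(-6.04); CX=np.array([np.cos(YAW),np.sin(YAW),0]); CY=np.array([-np.sin(YAW),np.cos(YAW),0]); C0=np.array([508.7,-308.1,0])
Z=np.array([0,0,1.])
def Rgrasp(a,s):
    z=np.sin(a)*CX-np.cos(a)*Z; y=s*CY; x=np.cross(y,z); return R.from_matrix(np.c_[x,y,z])
def Rstand(a,s,phi):
    z=np.cos(a)*np.array([np.cos(phi),np.sin(phi),0])-np.sin(a)*Z
    xt=Rgrasp(a,s).inv().apply(-CX)   # knob in tool (xz plane)
    # find frame: R xt = Z
    yt=np.array([0,1.,0]); zt=np.array([0,0,1.])
    A,_=R.align_vectors([Z,z],[xt,zt]); return A
E
python3 - <<'E'
from kin import *
D=[json.loads(l) for l in open("log.jsonl")]
for d in D[-2:]: print(np.round(ik(d[1],R.from_rotvec(d[2]))-d[0],3))
for s in (1,-1):
  for ad in (0,15,25,30,35,40,45,50,60):
    a=np.radians(ad); Rg=Rgrasp(a,s); G=C0+CX*3-CY*55+Z*45; qg=ik(G+18.7*Rg.apply(Z),Rg)
    print("s",s,"a",ad,"grasp",np.round(margin(qg),2),np.round(qg,2))
    best=[]
    for ph in range(-180,180,15):
      for px,py in ((490,-110),(440,0),(480,-60)):
        Rf=Rstand(a,s,np.radians(ph)); q=ik(np.array([px,py,43])+18.7*Rf.apply(Z),Rf); m=margin(q)
        if m>0.05: best.append((round(m,2),ph,px,py,np.round(q,2).tolist()))
    best.sort(key=lambda b:-b[0])
    for b in best[:3]: print("   ",b)
E
```

```text
[ 0.  0.  0.  0. -0.  0.]
[ 0.  0. -0. -0. -0.  0.]
s 1 a 0 grasp 0.43 [-0.64  0.68  1.72  0.    0.73 -2.11]
    (np.float64(0.93), 90, 480, -60, [-0.65, 1.18, 1.65, 0.94, 1.76, -1.32])
    (np.float64(0.91), 105, 440, 0, [-0.52, 1.17, 1.67, 0.81, 1.78, -1.36])
    (np.float64(0.87), 75, 490, -110, [-0.78, 1.17, 1.71, 1.07, 1.7, -1.34])
s 1 a 15 grasp 0.05 [-0.71  0.64  1.87  0.36  0.44 -2.49]
    (np.float64(0.98), 105, 480, -60, [-0.56, 1.06, 1.6, 0.72, 1.66, -1.25])
    (np.float64(0.96), 105, 490, -110, [-0.61, 1.09, 1.52, 0.68, 1.73, -1.23])
    (np.float64(0.94), 120, 440, 0, [-0.42, 1.06, 1.64, 0.61, 1.67, -1.31])
s 1 a 25 grasp -0.58 [-0.76  0.64  1.96  0.96  0.32 -3.12]
    (np.float64(1.02), 120, 480, -60, [-0.46, 1.01, 1.56, 0.53, 1.63, -1.26])
    (np.float64(1.0), 105, 490, -110, [-0.6, 1.0, 1.58, 0.63, 1.58, -1.21])
    (np.float64(1.0), 120, 490, -110, [-0.52, 1.03, 1.48, 0.48, 1.69, -1.26])
s 1 a 30 grasp -0.21 [-0.79  0.65  2.    1.36  0.33  2.75]
    (np.float64(1.07), 120, 490, -110, [-0.51, 0.99, 1.51, 0.46, 1.61, -1.26])
    (np.float64(1.04), 135, 480, -60, [-0.
[... 3491 characters left out ...]
 0.89, 1.55, -0.25, 1.46, 1.34])
    (np.float64(1.02), -180, 480, -60, [-0.1, 0.88, 1.56, -0.07, 1.48, 1.5])
s -1 a 50 grasp 0.47 [-0.9   0.76  2.11  2.13  0.7  -1.27]
    (np.float64(1.01), -180, 490, -110, [-0.18, 0.85, 1.57, -0.12, 1.41, 1.45])
    (np.float64(0.98), -165, 490, -110, [-0.11, 0.84, 1.6, -0.24, 1.37, 1.33])
    (np.float64(0.97), -180, 480, -60, [-0.11, 0.84, 1.61, -0.07, 1.39, 1.5])
s -1 a 60 grasp 0.45 [-0.95  0.86  2.13  2.22  0.95 -1.43]
    (np.float64(0.91), -180, 490, -110, [-0.19, 0.77, 1.67, -0.1, 1.22, 1.44])
    (np.float64(0.91), 165, 490, -110, [-0.25, 0.77, 1.67, 0.01, 1.23, 1.58])
    (np.float64(0.88), -165, 490, -110, [-0.13, 0.76, 1.7, -0.21, 1.18, 1.31])
```

Call:
{"fn": "servo_tool", "kwargs": {
  "deltas": [
    [[0,0,0],[0,0.12,0]],
    [[0,0,0],[0,0.24,0]],
    [[0,0,0],[0,0.36,0]]
  ]
}}

```text
t: 9.65
ee_pos: [519.1, -308.9, 309.8]
orientation: [-0.432, -3.106, 0.003]
ft_force: [-0.0, -1.4, 0.2]
width: 65.9
grasp_force: 0.0
```

Call:
{"fn": "servo_tool", "kwargs": {
  "deltas": [
    [[0,0,0],[0,0,0.119]],
    [[0,0,0],[0,0,0.238]],
    [[0,0,0],[0,0,0.357]],
    [[0,0,0],[0,0,0.476]],
    [[0,0,0],[0,0,0.594]]
  ]
}}

```text
t: 10.07
ee_pos: [519.7, -308.6, 307.9]
orientation: [-1.33, -2.844, 0.002]
ft_force: [-0.3, -0.8, 0.2]
width: 65.9
grasp_force: 0.0
```

Call:
{"fn": "servo_tool", "kwargs": {
  "deltas": [
    [[0,0,0],[0,0,0.119]],
    [[0,0,0],[0,0,0.238]],
    [[0,0,0],[0,0,0.357]],
    [[0,0,0],[0,0,0.476]],
    [[0,0,0],[0,0,0.594]]
  ]
}}

```text
t: 10.48
ee_pos: [519.6, -308.6, 308.1]
orientation: [-2.105, -2.331, 0.003]
ft_force: [0.2, -0.2, 0.8]
width: 65.8
grasp_force: 0.0
```

Call:
{"fn": "servo_tool", "kwargs": {
  "deltas": [
    [[0,0,0],[0,0,0.119]],
    [[0,0,0],[0,0,0.238]],
    [[0,0,0],[0,0,0.357]],
    [[0,0,0],[0,0,0.476]],
    [[0,0,0],[0,0,0.594]]
  ]
}}

```text
t: 10.9
ee_pos: [519.6, -308.6, 308.1]
orientation: [-2.695, -1.613, 0.003]
ft_force: [0.0, -0.7, 0.3]
width: 65.8
grasp_force: 0.0
```

Call:
{"fn": "servo_tool", "kwargs": {
  "deltas": [
    [[0,0,0],[0,0,0.119]],
    [[0,0,0],[0,0,0.238]],
    [[0,0,0],[0,0,0.357]],
    [[0,0,0],[0,0,0.476]],
    [[0,0,0],[0,0,0.594]]
  ]
}}

```text
t: 11.32
ee_pos: [519.6, -308.6, 308.1]
orientation: [3.05, 0.754, -0.003]
ft_force: [-1.6, -0.0, -0.3]
width: 65.8
grasp_force: 0.0
```

Call:
{"fn": "servo_tool", "kwargs": {
  "deltas": [
    [[0,0,0],[0,0,0.119]],
    [[0,0,0],[0,0,0.238]],
    [[0,0,0],[0,0,0.357]],
    [[0,0,0],[0,0,0.476]],
    [[0,0,0],[0,0,0.595]]
  ]
}}

```text
t: 11.73
ee_pos: [519.6, -308.6, 308.1]
orientation: [3.136, -0.173, -0.003]
ft_force: [-0.4, 1.3, -0.8]
width: 65.5
grasp_force: 0.0
```

Call:
{"fn": "servo_tool", "kwargs": {
  "deltas": [
    [[0,0,0],[0,0.12,0]],
    [[0,0,0],[0,0.24,0]],
    [[0,0,0],[0,0.36,0]],
    [[0,0,0],[0,0.436,0]],
    [[0,0,0],[0,0.436,0]]
  ]
}}

```text
t: 12.15
ee_pos: [517.0, -307.6, 306.7]
orientation: [3.044, -0.16, 0.672]
ft_force: [-0.8, 0.3, 0.2]
width: 65.4
grasp_force: 0.0
```

```bash
cat >> kin.py <<'E'
def delta(p,Rt,o):
    Rc=R.from_rotvec(o["orientation"]); return np.round(Rc.inv().apply(np.array(p)-o["ee_pos"]),1), np.round((Rc.inv()*Rt).as_rotvec(),3)
E
python3 - <<'E'
from kin import *
o=st(); a=np.radians(25)
Rg=Rgrasp(a,-1); G=C0+CX*3-CY*55+Z*45; P=G+18.7*Rg.apply(Z); print("grasp",P,ik(P,Rg),delta(P,Rg,o)); 
Pp=P-90*Rg.apply(Z); print("pre",delta(Pp,Rg,o), ik(Pp,Rg))
# stand options
for px,py in((455,-35),(455,-60),(480,-60),(470,-90)):
  for ph in (60,75,90,105):
    Rf=Rstand(a,-1,np.radians(ph)); print(px,py,ph,np.round(ik(np.array([px,py,43])+18.7*Rf.apply(Z),Rf),2),round(margin(ik(np.array([px,py,43])+18.7*Rf.apply(Z),Rf)),2))
E
```

```text
t 12.15 q [-0.675  0.15   1.873  0.333  0.775  0.802] p [ 517.  -307.6  306.7] 
R [[0.902, -0.105, 0.419], [-0.096, -0.995, -0.042], [0.421, -0.002, -0.907]] F [-0.8  0.3  0.2] w 65.4 g 0.0
grasp [ 513.75518467 -363.94191685   28.05204438] [-0.76268333  0.63931967  1.96130734  0.96221513  0.32014274  0.02291151] (array([-114.9,   56.9,  253.7]), array([-0.002,  0.002, -0.   ]))
pre (array([-115. ,   56.7,  163.7]), array([-0.002,  0.002, -0.   ])) [-0.81017589  0.45586088  2.01373354  0.71982078  0.42828346  0.24087902]
455 -35 60 [-0.71  0.91  2.13  1.34  1.16  1.68] 0.45
455 -35 75 [-0.67  0.91  1.99  1.08  1.24  1.8 ] 0.59
455 -35 90 [-0.6   0.93  1.86  0.87  1.35  1.86] 0.68
455 -35 105 [-0.53  0.96  1.74  0.7   1.46  1.88] 0.66
455 -60 60 [-0.76  0.91  2.1   1.28  1.17  1.71] 0.48
455 -60 75 [-0.71  0.92  1.96  1.03  1.26  1.82] 0.62
455 -60 90 [-0.64  0.94  1.83  0.84  1.37  1.87] 0.67
455 -60 105 [-0.56  0.96  1.71  0.67  1.49  1.88] 0.66
480 -60 60 [-0.72  0.91  2.06  1.3   1.17  1.75] 0.52
480 -60 75 [-0.68  0.92  1.92  1.05  1.27  1.86] 0.66
480 -60 90 [-0.61  0.95  1.79  0.85  1.39  1.91] 0.63
480 -60 105 [-0.54  0.98  1.66  0.68  1.51  1.91] 0.63
470 -90 60 [-0.78  0.91  2.03  1.23  1.19  1.78] 0.55
470 -90 75 [-0.73  0.93  1.9   1.    1.3   1.87] 0.67
470 -90 90 [-0.67  0.95  1.77  0.81  1.42  1.91] 0.63
470 -90 105 [-0.59  0.98  1.65  0.64  1.54  1.9 ] 0.64
```

Call:
{"fn": "servo_tool", "kwargs": {
  "deltas": [
    [[-30,15,20],[0,0,0]],
    [[-60,30,40],[0,0,0]],
    [[-85,42,66],[0,0,0]],
    [[-105,52,100],[0,0,0]],
    [[-115,57,135],[0,0,0]]
  ]
}}

```text
t: 12.57
ee_pos: [466.1, -361.6, 135.2]
orientation: [3.043, -0.158, 0.673]
ft_force: [0.7, -0.1, -0.1]
width: 66.0
grasp_force: 0.0
```

Call:
{"fn": "servo_tool", "kwargs": {
  "deltas": [
    [[0,0,25],[0,0,0]],
    [[0,0,30],[0,0,0]],
    [[0,0,30],[0,0,0]],
    [[0,0,30],[0,0,0]]
  ]
}}

```text
t: 12.9
ee_pos: [479.5, -361.9, 109.9]
orientation: [3.042, -0.157, 0.675]
ft_force: [-0.5, -0.2, 1.1]
width: 66.4
grasp_force: 0.0
```

Run:
```python
from kin import *
o=st(); a=np.radians(25)
Rg=Rgrasp(a,-1); G=C0+CX*3-CY*55+Z*45; P=G+18.7*Rg.apply(Z); print(delta(P,Rg,o))
im=get_image("wrist"); p,uv=pts(im); cv2.imwrite("pics/w4.png",im["frame"])
# top ridge of the tall weight's cylinder in cradle frame
L=np.c_[(p-C0)@CX,(p-C0)@CY,p[:,2]]
for y0 in(-55,55):
    t=L[(abs(L[:,1]-y0)<30)&(L[:,0]>-20)&(L[:,0]<50)&(L[:,2]>50)&(L[:,2]<75)]
    if len(t)>50:
        s=least_squares(lambda x: np.hypot(t[:,1]-x[0],t[:,2]-x[1])-23,[y0,45],loss="soft_l1"); print(y0,len(t),s.x,np.percentile(t[:,0],[1,99]))
```

```text
t 12.9 q [-0.809  0.46   2.005  0.714  0.433  0.247] p [ 479.5 -361.9  109.9] 
R [[0.901, -0.103, 0.421], [-0.093, -0.995, -0.043], [0.423, -0.001, -0.906]] F [-0.5 -0.2  1.1] w 66.4 g 0.0
(array([-3.5, -1.4, 88.6]), array([-0.002, -0.   ,  0.002]))
-55 8409 [-55.34023994  44.30356538] [-18.28939344  42.93147095]
55 6535 [54.81206905 43.47429594] [-19.20666957  45.18031979]
```

View pics/w4.png

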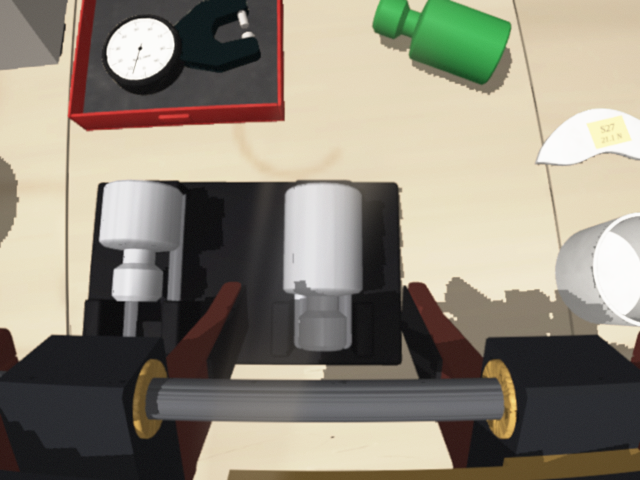

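Call:
{"fn": "servo_tool", "kwargs": {
  "deltas": [
    [[-3.5,-1,25],[0,0,0]],
    [[-3.5,-1,50],[0,0,0]],
    [[-3.5,-1,70],[0,0,0]],
    [[-3.5,-1,84],[0,0,0]],
    [[-3.5,-1,88],[0,0,0]]
  ]
}}

```text
t: 13.37
ee_pos: [513.0, -364.4, 28.3]
orientation: [3.041, -0.158, 0.676]
ft_force: [-0.5, 0.1, -0.5]
width: 65.8
grasp_force: 0.0
```

Call:
{"fn": "servo_tool", "kwargs": {
  "deltas": [
    [[0,0,0],[0,0,0]],
    [[0,0,0],[0,0,0]]
  ]
}}

```text
t: 13.53
ee_pos: [512.2, -364.7, 29.4]
orientation: [3.04, -0.159, 0.676]
ft_force: [-0.8, -0.4, 0.4]
width: 66.0
grasp_force: 0.0
```

Run:
```python
from kin import *
o=st(); a=np.radians(25)
Rg=Rgrasp(a,-1); G=C0+CX*3-CY*55+Z*45; P=G+18.7*Rg.apply(Z); print(delta(P,Rg,o))
```

```text
t 13.53 q [-0.766  0.636  1.963  0.965  0.322  0.016] p [ 512.2 -364.7   29.4] 
R [[0.901, -0.104, 0.422], [-0.094, -0.995, -0.045], [0.424, 0.001, -0.906]] F [-0.8 -0.4  0.4] w 66.0 g 0.0
(array([ 0.7, -0.9,  1.9]), array([ 0.   , -0.001,  0.001]))
```

Call:
{"fn": "servo_tool", "kwargs": {
  "deltas": [
    [[0.5,-0.5,1],[0,0,0]],
    [[0.5,-0.5,1],[0,0,0]],
    [[0.5,-0.5,1],[0,0,0]],
    [[0.5,-0.5,1],[0,0,0]],
    [[0.5,-0.5,1],[0,0,0]]
  ],
  "grip": 1
}}

```text
t: 13.95
ee_pos: [512.6, -364.2, 27.9]
orientation: [3.04, -0.16, 0.675]
ft_force: [-3.1, 0.6, 7.8]
width: 45.9
grasp_force: 30.0
```

Call:
{"fn": "servo_tool", "kwargs": {
  "deltas": [
    [[0,0,0],[0,0,0]],
    [[0,0,0],[0,0,0]]
  ]
}}

```text
t: 14.12
ee_pos: [512.6, -364.3, 27.9]
orientation: [3.04, -0.16, 0.675]
ft_force: [-2.5, 0.8, 6.7]
width: 45.8
grasp_force: 30.0
```

Call:
{"fn": "servo_tool", "kwargs": {
  "deltas": [
    [[1,0,-2],[0,0,0]],
    [[3,0,-6],[0,0,0]],
    [[7,0,-15],[0,0,0]],
    [[14,0,-30],[0,0,0]],
    [[21,0,-45],[0,0,0]]
  ]
}}

```text
t: 14.53
ee_pos: [511.5, -363.2, 76.3]
orientation: [3.044, -0.161, 0.67]
ft_force: [-0.4, 0.3, -4.2]
width: 45.4
grasp_force: 30.0
```

```bash
python3 -c "
from h import *
st()"
```

```text
t 14.53 q [-0.764  0.546  1.96   0.759  0.385  0.237] p [ 511.5 -363.2   76.3] 
R [[0.902, -0.105, 0.418], [-0.096, -0.994, -0.043], [0.42, -0.002, -0.908]] F [-0.4  0.3 -4.2] w 45.4 g 30.0
```

```bash
cat >> kin.py <<'E'
def plan(p0,R0,p1,R1,n,show=True):
    """split straight/slerp motion into n rows; print rounded rows per 5-row call"""
    w=(R0.inv()*R1).as_rotvec(); ms=[]; out=[]; cur=(np.array(p0,float),R0)
    for i in range(n):
        f=(i+1)/n; P=p0+f*(np.array(p1)-p0); Q=R0*R.from_rotvec(w*f); q=ik(P,Q); ms.append((round(margin(q),2),np.round(q,2).tolist()))
        d=cur[1].inv().apply(P-cur[0]); out.append([np.round(d,0).astype(int).tolist(),np.round((cur[1].inv()*Q).as_rotvec(),3).tolist()])
        if len(out)==5 or i==n-1:
            if show: print(json.dumps(out))
            # track rounded command
            cur=(cur[0]+cur[1].apply(out[-1][0]),cur[1]*R.from_rotvec(out[-1][1])); out=[]
    print("minmargin",min(m[0] for m in ms)); 
    for m in ms[::4]: print(m)
    return cur
E
python3 - <<'E'
from kin import *
o=ctrl.get_obs(); a=np.radians(25); R0=R.from_rotvec(o["orientation"])
# knob direction in tool from nominal grasp
k=Rgrasp(a,-1).inv().apply(-CX)
for ph in (75,90,105):
    Rf=Rstand(a,-1,np.radians(ph)); print(ph,"rot deg",np.degrees((R0.inv()*Rf).magnitude()))
ph=90; Rf=Rstand(a,-1,np.radians(ph)); S=np.array([455,-60,42+100.]); P1=S+18.7*Rf.apply(Z)
Pl=o["ee_pos"]+[0,0,130]
print("lift",np.round(R0.inv().apply([0,0,130]),1))
n=int(np.ceil((R0.inv()*Rf).magnitude()/0.12)); print(n,np.linalg.norm(P1-Pl)/n)
plan(Pl,R0,P1,Rf,n)
E
```

```text
75 rot deg 125.16365873203861
90 rot deg 116.42537933234057
105 rot deg 108.52951060245132
lift [  54.6   -0.2 -118. ]
17 19.586973154867337
[[[-7, -18, 2], [0.032, -0.074, 0.088]], [[-13, -37, 3], [0.064, -0.147, 0.177]], [[-20, -55, 5], [0.097, -0.221, 0.265]], [[-26, -73, 7], [0.129, -0.295, 0.354]], [[-33, -92, 8], [0.161, -0.369, 0.442]]]
[[[-12, -13, 8], [0.032, -0.074, 0.088]], [[-24, -27, 16], [0.065, -0.147, 0.177]], [[-36, -40, 24], [0.097, -0.221, 0.265]], [[-48, -53, 32], [0.129, -0.295, 0.353]], [[-60, -67, 39], [0.161, -0.369, 0.442]]]
[[[-12, -6, 14], [0.033, -0.073, 0.088]], [[-24, -12, 28], [0.065, -0.147, 0.176]], [[-36, -18, 42], [0.097, -0.221, 0.265]], [[-49, -24, 56], [0.129, -0.295, 0.353]], [[-61, -30, 70], [0.161, -0.368, 0.441]]]
[[[-7, 1, 18], [0.033, -0.074, 0.089]], [[-14, 2, 37], [0.065, -0.148, 0.177]]]
minmargin 0.56
(np.float64(0.58), [-0.74, 0.33, 1.88, 0.38, 0.69, 0.75])
(np.float64(0.78), [-0.66, 0.4, 1.8, 0.3, 1.0, 1.24])
(np.float64(0.83), [-0.63, 0.5, 1.75, 0.41, 1.25, 1.56])
(np.float64(0.73), [-0.63, 0.62, 1.78, 0.59, 1.4, 1.81])
(np.float64(0.56), [-0.64, 0.75, 1.87, 0.82, 1.47, 1.98])
```

Call:
{"fn": "servo_tool", "kwargs": {
  "deltas": [
    [[13,0,-28],[0,0,0]],
    [[27,0,-59],[0,0,0]],
    [[41,0,-90],[0,0,0]],
    [[54,0,-118],[0,0,0]]
  ]
}}

```text
t: 14.87
ee_pos: [510.6, -363.4, 207.8]
orientation: [3.042, -0.161, 0.67]
ft_force: [1.7, -0.1, -3.8]
width: 45.7
grasp_force: 30.0
```

Call:
{"fn": "servo_tool", "kwargs": {
  "deltas": [
    [[-7,-18,2],[0.032,-0.074,0.088]],
    [[-13,-37,3],[0.064,-0.147,0.177]],
    [[-20,-55,5],[0.097,-0.221,0.265]],
    [[-26,-73,7],[0.129,-0.295,0.354]],
    [[-33,-92,8],[0.161,-0.369,0.442]]
  ]
}}

```text
t: 15.28
ee_pos: [494.3, -268.8, 185.5]
orientation: [-2.801, 0.724, -0.098]
ft_force: [-0.2, 0.7, -4.2]
width: 45.2
grasp_force: 30.0
```

Call:
{"fn": "servo_tool", "kwargs": {
  "deltas": [
    [[-12,-13,8],[0.032,-0.074,0.088]],
    [[-24,-27,16],[0.065,-0.147,0.177]],
    [[-36,-40,24],[0.097,-0.221,0.265]],
    [[-48,-53,32],[0.129,-0.295,0.353]],
    [[-60,-67,39],[0.161,-0.369,0.442]]
  ]
}}

```text
t: 15.7
ee_pos: [478.2, -174.8, 163.8]
orientation: [-2.347, 1.149, 0.408]
ft_force: [0.1, -0.0, -4.0]
width: 45.4
grasp_force: 30.0
```

```bash
python3 -c "
from h import *
st()"
```

```text
t 15.7 q [-0.629  0.532  1.751  0.445  1.298  1.633] p [ 478.2 -174.8  163.8] 
R [[0.601, -0.798, -0.05], [-0.651, -0.524, 0.549], [-0.465, -0.297, -0.834]] F [ 0.1 -0.  -4. ] w 45.4 g 30.0
```

Call:
{"fn": "servo_tool", "kwargs": {
  "deltas": [
    [[-12,-6,14],[0.033,-0.073,0.088]],
    [[-24,-12,28],[0.065,-0.147,0.176]],
    [[-36,-18,42],[0.097,-0.221,0.265]],
    [[-49,-24,56],[0.129,-0.295,0.353]],
    [[-61,-30,70],[0.161,-0.368,0.441]]
  ]
}}

```text
t: 16.12
ee_pos: [462.1, -81.3, 142.3]
orientation: [-1.775, 1.444, 0.827]
ft_force: [-1.1, 0.7, -4.4]
width: 45.8
grasp_force: 30.0
```

Call:
{"fn": "servo_tool", "kwargs": {
  "deltas": [
    [[-7,1,18],[0.033,-0.074,0.089]],
    [[-14,2,37],[0.065,-0.148,0.177]],
    [[-14,2,37],[0.065,-0.148,0.177]],
    [[-14,2,37],[0.065,-0.148,0.177]],
    [[-14,2,37],[0.065,-0.148,0.177]]
  ]
}}

```text
t: 16.53
ee_pos: [456.3, -44.5, 133.3]
orientation: [-1.529, 1.522, 0.963]
ft_force: [1.5, 0.3, -4.0]
width: 45.2
grasp_force: 30.0
```

Run:
```python
from kin import *
o=st(); a=np.radians(25)
Rf=Rstand(a,-1,np.radians(90)); S=np.array([455,-60,42+100.]); P1=S+18.7*Rf.apply(Z); print(delta(P1,Rf,o))
k=Rgrasp(a,-1).inv().apply(-CX)
g=o["ee_pos"]-18.7*R.from_rotvec(o["orientation"]).apply(Z); print("grasp pt",g,"nominal knob dir",R.from_rotvec(o["orientation"]).apply(k))
for n in("scene","side"):
    im=get_image(n); cv2.imwrite(f"pics/{n}5.png",im["frame"]); p,uv=pts(im)
    for r in finder.silhouettes("check_weight",im)[:4]:
        s,_=pts(im,r["mask"]); print(n,round(r["score"],2),np.round(np.array(r["rect"])*[640,480,640,480]), np.round(np.percentile(s,[2,50,98],axis=0),1).tolist())
```

```text
t 16.53 q [-0.64   0.751  1.867  0.818  1.47   1.981] p [456.3 -44.5 133.3] 
R [[0.005, -1.0, 0.001], [-0.427, -0.001, 0.904], [-0.904, -0.005, -0.427]] F [ 1.5  0.3 -4. ] w 45.2 g 30.0
(array([-1.4,  1.3,  1. ]), array([-0.001, -0.005,  0.005]))
grasp pt [456.29648402 -61.43354949 141.27816333] nominal knob dir [-0.00473822  0.00514482  0.99997554]
scene 0.73 [326. 220.  14.  23.] [[438.4, -69.4, 107.0], [461.0, -46.6, 155.6], [477.3, -33.6, 196.4]]
scene 0.61 [240. 180.  16.  22.] [[627.9, -501.1, 0.0], [662.3, -455.5, 36.2], [691.2, -414.1, 54.7]]
side 0.58 [396. 380.  31.  40.] [[626.9, -510.1, 6.4], [654.5, -485.2, 36.9], [685.4, -426.2, 46.7]]
side 0.52 [294. 220.   7.  10.] [[428.4, -184.9, -0.5], [453.6, -69.3, 186.6], [468.7, 247.3, 242.8]]
```

Run:
```python
import cv2,numpy as np
a=cv2.imread("pics/scene5.png")[185:255,280:360];b=cv2.imread("pics/side5.png")[190:270,250:340]
c=np.zeros((400,800,3),np.uint8);c[:350,:400]=cv2.resize(a,(400,350),interpolation=2);c[:356,400:]=cv2.resize(b,(400,356),interpolation=2);cv2.imwrite("pics/c5.png",c)
```

```text
(no output)
```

View pics/c5.png

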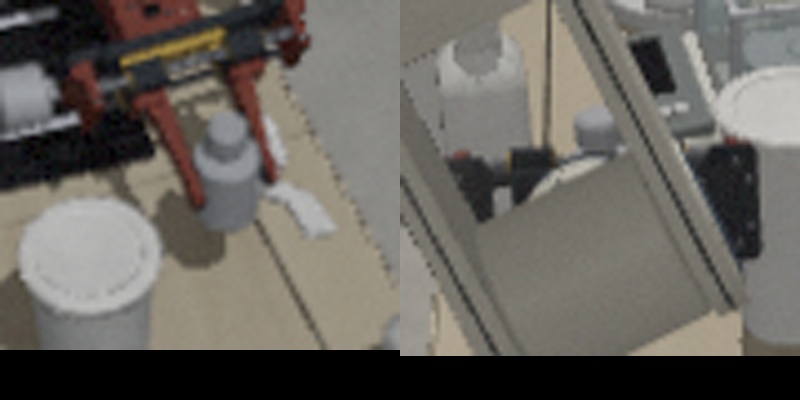

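Call:
{"fn": "servo_tool", "kwargs": {
  "deltas": [
    [[15,0,7],[0,-0.005,0.005]],
    [[38,0,18],[0,-0.005,0.005]],
    [[61,0,29],[0,-0.005,0.005]],
    [[77,0,36],[0,-0.005,0.005]],
    [[81,0,38.5],[0,-0.005,0.005]]
  ]
}}

```text
t: 17.15
ee_pos: [455.9, -43.3, 41.9]
orientation: [-1.519, 1.524, 0.973]
ft_force: [-0.5, 1.0, -4.0]
width: 45.3
grasp_force: 30.0
```

Call:
{"fn": "servo_tool", "kwargs": {
  "deltas": [
    [[0,0,0],[0,0,0]],
    [[0.9,0,0.4],[0,0,0]],
    [[1.8,0,0.8],[0,0,0]],
    [[2.7,0,1.3],[0,0,0]],
    [[3.6,0,1.7],[0,0,0]]
  ]
}}

```text
t: 17.57
ee_pos: [456.4, -43.3, 40.4]
orientation: [-1.519, 1.523, 0.971]
ft_force: [-0.3, -0.4, -4.2]
width: 45.4
grasp_force: 30.0
```

Call:
{"fn": "servo_tool", "kwargs": {
  "deltas": [
    [[0.9,0,0.4],[0,0,0]],
    [[1.8,0,0.8],[0,0,0]],
    [[1.8,0,0.8],[0,0,0]]
  ]
}}

```text
t: 17.82
ee_pos: [456.0, -43.1, 37.8]
orientation: [-1.518, 1.524, 0.972]
ft_force: [-0.1, -0.2, -4.4]
width: 45.3
grasp_force: 30.0
```

```bash
python3 -c "
from h import *
st()"
```

```text
t 17.82 q [-0.64   0.934  1.831  0.837  1.378  1.878] p [456.  -43.1  37.8] 
R [[-0.003, -1.0, 0.001], [-0.42, 0.002, 0.908], [-0.908, 0.002, -0.42]] F [-0.1 -0.2 -4.4] w 45.3 g 30.0
```

Call:
{"fn": "servo_tool", "kwargs": {
  "deltas": [
    [[0.9,0,0.4],[0,0,0]],
    [[1.8,0,0.8],[0,0,0]],
    [[1.8,0,0.8],[0,0,0]]
  ]
}}

```text
t: 18.07
ee_pos: [455.9, -43.1, 35.6]
orientation: [-1.518, 1.524, 0.973]
ft_force: [-0.2, 0.3, -4.4]
width: 45.6
grasp_force: 30.0
```

Call:
{"fn": "servo_tool", "kwargs": {
  "deltas": [
    [[0.5,0,0.2],[0,0,0]],
    [[0.9,0,0.4],[0,0,0]],
    [[0.9,0,0.4],[0,0,0]]
  ]
}}

```text
t: 18.32
ee_pos: [455.9, -43.1, 34.8]
orientation: [-1.518, 1.523, 0.973]
ft_force: [-0.2, -0.2, -3.5]
width: 45.4
grasp_force: 30.0
```

Call:
{"fn": "servo_tool", "kwargs": {
  "deltas": [
    [[0.5,0,0.2],[0,0,0]],
    [[0.9,0,0.4],[0,0,0]],
    [[0.9,0,0.4],[0,0,0]]
  ]
}}

```text
t: 18.57
ee_pos: [455.9, -43.0, 34.7]
orientation: [-1.517, 1.522, 0.974]
ft_force: [-2.1, -0.7, 5.2]
width: 45.5
grasp_force: 30.0
```

Call:
{"fn": "servo_tool", "kwargs": {
  "deltas": [
    [[0,0,0],[0,0,0]],
    [[0,0,0],[0,0,0]],
    [[0,0,0],[0,0,0]],
    [[0,0,0],[0,0,0]]
  ],
  "grip": -0.5
}}

```text
t: 18.9
ee_pos: [456.0, -43.1, 33.7]
orientation: [-1.518, 1.524, 0.972]
ft_force: [0.2, 1.3, 0.8]
width: 65.4
grasp_force: 0.0
```

Call:
{"fn": "servo_tool", "kwargs": {
  "deltas": [
    [[0,0,-5],[0,0,0]],
    [[0,0,-20],[0,0,0]],
    [[0,0,-40],[0,0,0]],
    [[0,0,-65],[0,0,0]],
    [[0,0,-90],[0,0,0]]
  ]
}}

```text
t: 19.32
ee_pos: [455.6, -126.6, 72.4]
orientation: [-1.519, 1.524, 0.973]
ft_force: [0.6, -0.6, -0.9]
width: 66.1
grasp_force: 0.0
```

Run:
```python
from kin import *
o=st()
im=get_image("wrist"); p,uv=pts(im); cv2.imwrite("pics/w6.png",im["frame"])
im2=get_image("scene"); p2,_=pts(im2)
for nm,q in(("w",p),("s",p2)):
  for lo,hi in((5,55),(75,90),(90,97)):
    c=q[(abs(q[:,0]-456)<45)&(abs(q[:,1]+60)<45)&(q[:,2]>lo)&(q[:,2]<hi)]
    if len(c)>15: print(nm,lo,len(c),fitc(c,23 if lo==5 else 14),c.mean(0),c[:,2].max())
R0=R.from_rotvec(o["orientation"])
# target: tool down, various yaw, above (456,-61), z 220
for az in range(-180,180,30):
    y=np.array([np.cos(np.radians(az)),np.sin(np.radians(az)),0]); z=-Z; Rt=R.from_matrix(np.c_[np.cross(y,z),y,z]); P=np.array([456,-61,220])
    print(az,round(margin(ik(P,Rt)),2),round(np.degrees((R0.inv()*Rt).magnitude())), np.round(ik(P,Rt)[3:],2), "at pan",round(margin(ik([612.7,233.8,130],Rt)),2),round(margin(ik([456,-61,64],Rt)),2))
```

```text
t 19.32 q [-0.75   0.899  1.73   0.729  1.508  1.942] p [ 455.6 -126.6   72.4] 
R [[-0.003, -1.0, 0.001], [-0.42, 0.002, 0.907], [-0.907, 0.002, -0.42]] F [ 0.6 -0.6 -0.9] w 66.1 g 0.0
w 5 6826 [454.85338757 -59.56472292] [454.83159577 -78.29271319  30.41746091] 54.99910706858207
w 75 1305 [454.84321225 -59.6567245 ] [454.80410534 -70.97286264  82.40226451] 89.9978165639054
w 90 124 [454.86448867 -57.41236603] [454.94643468 -69.36746858  90.93927622] 91.94323188741092
s 5 160 [457.50749742 -57.5020199 ] [461.57585984 -44.53966474  24.38964415] 54.57839851226163
s 75 18 [460.01345444 -59.87394104] [458.23902009 -52.4718276   84.62161046] 89.20018211151273
s 90 25 [450.87251168 -51.61582074] [458.9761346  -54.07905486  93.31112123] 96.95407415226441
-180 -0.44 65 [-0.    0.97  2.98] at pan -0.26 -0.44
-150 0.08 71 [-0.    0.97  2.46] at pan -0.42 0.08
-120 0.6 86 [0.   0.97 1.94] at pan 0.1 0.49
-90 0.6 107 [0.   0.97 1.41] at pan 0.62 0.49
-60 0.6 130 [-0.    0.97  0.89] at pan 0.84 0.49
-30 0.6 155 [0.   0.97 0.36] at pan 0.84 0.49
0 0.6 180 [ 0.    0.97 -0.16] at pan 0.84 0.49
30 0.6 155 [-0.    0.97 -0.68] at pan 0.84 0.49
60 0.6 130 [ 0.    0.97 -1.21] at pan 0.84 0.49
90 0.6 107 [ 0.    0.97 -1.73] at pan 0.84 0.49
120 0.29 86 [ 0.    0.97 -2.25] at pan 0.79 0.29
150 -0.24 71 [ 0.    0.97 -2.78] at pan 0.27 -0.24
```

Run:
```python
from kin import *
o=ctrl.get_obs(); R0=R.from_rotvec(o["orientation"]); P0=np.array([455.6,-125.9,71.5])+[0,0,110]
print(np.round(R0.inv().apply([0,0,110])))
for az in (-90,-100):
    y=np.array([np.cos(np.radians(az)),np.sin(np.radians(az)),0]); z=-Z; Rt=R.from_matrix(np.c_[np.cross(y,z),y,z])
    n=int(np.ceil((R0.inv()*Rt).magnitude()/0.12)); print(az,n); plan(P0,R0,np.array([454.9,-59.6,240]),Rt,n,az==-90)
```

```text
[-100.   -0.  -47.]
-90 16
[[[-5, 0, 2], [-0.055, 0.055, -0.087]], [[-10, 0, 4], [-0.111, 0.11, -0.174]], [[-15, 0, 7], [-0.166, 0.165, -0.26]], [[-20, 0, 9], [-0.221, 0.219, -0.347]], [[-25, 0, 11], [-0.277, 0.274, -0.434]]]
[[[-5, -2, 0], [-0.055, 0.055, -0.087]], [[-10, -5, 1], [-0.111, 0.11, -0.173]], [[-15, -8, 1], [-0.166, 0.165, -0.26]], [[-20, -10, 2], [-0.221, 0.22, -0.347]], [[-25, -13, 2], [-0.277, 0.274, -0.434]]]
[[[-3, -4, -1], [-0.055, 0.055, -0.086]], [[-7, -8, -3], [-0.111, 0.11, -0.173]], [[-10, -12, -5], [-0.166, 0.165, -0.26]], [[-13, -16, -6], [-0.221, 0.22, -0.347]], [[-16, -21, -8], [-0.277, 0.275, -0.433]]]
[[[-1, -4, -3], [-0.055, 0.055, -0.087]]]
minmargin 0.54
(np.float64(0.54), [-0.72, 0.68, 1.75, 0.68, 1.61, 2.0])
(np.float64(0.74), [-0.58, 0.56, 1.74, 0.5, 1.53, 1.8])
(np.float64(0.8), [-0.43, 0.42, 1.78, 0.33, 1.39, 1.63])
(np.float64(0.71), [-0.28, 0.26, 1.87, 0.15, 1.2, 1.49])
-100 15
minmargin 0.54
(np.float64(0.54), [-0.72, 0.68, 1.75, 0.68, 1.61, 2.0])
(np.float64(0.7), [-0.57, 0.54, 1.75, 0.5, 1.5, 1.84])
(np.float64(0.77), [-0.42, 0.38, 1.81, 0.32, 1.34, 1.7])
(np.float64(0.67), [-0.25, 0.23, 1.91, 0.12, 1.14, 1.61])
```

Call:
{"fn": "servo_tool", "kwargs": {
  "deltas": [
    [[-22,0,-10],[0,0,0]],
    [[-50,0,-24],[0,0,0]],
    [[-80,0,-38],[0,0,0]],
    [[-100,0,-47],[0,0,0]]
  ]
}}

```text
t: 19.75
ee_pos: [456.0, -125.8, 184.3]
orientation: [-1.518, 1.523, 0.972]
ft_force: [0.5, -0.2, 0.6]
width: 66.0
grasp_force: 0.0
```

Call:
{"fn": "servo_tool", "kwargs": {
  "deltas": [
    [[-5,0,2],[-0.055,0.055,-0.087]],
    [[-10,0,4],[-0.111,0.11,-0.174]],
    [[-15,0,7],[-0.166,0.165,-0.26]],
    [[-20,0,9],[-0.221,0.219,-0.347]],
    [[-25,0,11],[-0.277,0.274,-0.434]]
  ]
}}

```text
t: 20.17
ee_pos: [456.0, -105.1, 200.4]
orientation: [-2.148, 1.184, 0.759]
ft_force: [-0.1, 0.7, -0.0]
width: 66.0
grasp_force: 0.0
```

Call:
{"fn": "servo_tool", "kwargs": {
  "deltas": [
    [[-5,-2,0],[-0.055,0.055,-0.087]],
    [[-10,-5,1],[-0.111,0.11,-0.173]],
    [[-15,-8,1],[-0.166,0.165,-0.26]],
    [[-20,-10,2],[-0.221,0.22,-0.347]],
    [[-25,-13,2],[-0.277,0.274,-0.434]]
  ]
}}

```text
t: 20.58
ee_pos: [455.8, -84.0, 219.4]
orientation: [-2.682, 0.717, 0.465]
ft_force: [0.3, 0.6, -0.2]
width: 65.9
grasp_force: 0.0
```

Call:
{"fn": "servo_tool", "kwargs": {
  "deltas": [
    [[-3,-4,-1],[-0.055,0.055,-0.086]],
    [[-7,-8,-3],[-0.111,0.11,-0.173]],
    [[-10,-12,-5],[-0.166,0.165,-0.26]],
    [[-13,-16,-6],[-0.221,0.22,-0.347]],
    [[-16,-21,-8],[-0.277,0.275,-0.433]]
  ]
}}

```text
t: 21.0
ee_pos: [455.5, -63.1, 237.6]
orientation: [-3.082, 0.123, 0.087]
ft_force: [-0.4, 0.5, 0.9]
width: 65.8
grasp_force: 0.0
```

Call:
{"fn": "servo_tool", "kwargs": {
  "deltas": [
    [[-1,-4,-3],[-0.055,0.055,-0.087]],
    [[-1,-4,-3],[-0.055,0.055,-0.087]],
    [[-1,-4,-3],[-0.055,0.055,-0.087]],
    [[-1,-4,-3],[-0.055,0.055,-0.087]]
  ]
}}

```text
t: 21.33
ee_pos: [455.3, -59.6, 240.6]
orientation: [-3.136, -0.002, 0.008]
ft_force: [0.2, 0.2, 0.2]
width: 65.6
grasp_force: 0.0
```

Run:
```python
from kin import *
o=st()
im=get_image("wrist"); p,uv=pts(im); cv2.imwrite("pics/w7.png",im["frame"])
c=p[(abs(p[:,0]-455)<40)&(abs(p[:,1]+60)<40)&(p[:,2]>86)&(p[:,2]<97)]
k=np.array([454.9,-59.6])
if len(c)>50: print(len(c),cv2.minEnclosingCircle(c[:,:2].astype(np.float32)),np.median(c,axis=0)); k=cv2.minEnclosingCircle(c[:,:2].astype(np.float32))[0]
y=np.array([0,-1,0]); Rt=R.from_matrix(np.c_[np.cross(y,-Z),y,-Z])
print(delta([k[0],k[1],65],Rt,o))
```

```text
t 21.33 q [-0.159  0.155  1.963  0.005  1.029  1.408] p [455.3 -59.6 240.6] 
R [[1.0, 0.001, -0.005], [0.001, -1.0, 0.005], [-0.005, -0.005, -1.0]] F [0.2 0.2 0.2] w 65.6 g 0.0
999 ((455.77093505859375, -59.92584228515625), 14.048837661743164) [456.89391668 -59.88476443  91.09898881]
(array([  1.3,   1.3, 175.6]), array([-0.005,  0.005,  0.001]))
```

Call:
{"fn": "servo_tool", "kwargs": {
  "deltas": [
    [[1,1,30],[-0.005,0.005,0]],
    [[1,1,65],[-0.005,0.005,0]],
    [[1,1,100],[-0.005,0.005,0]],
    [[1,1,120],[-0.005,0.005,0]],
    [[1,1,120],[-0.005,0.005,0]]
  ]
}}

```text
t: 21.8
ee_pos: [452.9, -60.2, 116.4]
orientation: [-3.14, -0.0, 0.013]
ft_force: [-0.3, 0.2, -0.0]
width: 65.9
grasp_force: 0.0
```

Call:
{"fn": "servo_tool", "kwargs": {
  "deltas": [
    [[0,0,15],[0,0,0]],
    [[0,0,30],[0,0,0]],
    [[0,0,45],[0,0,0]],
    [[0,0,53],[0,0,0]],
    [[0,0,53],[0,0,0]]
  ]
}}

```text
t: 22.22
ee_pos: [455.7, -60.4, 66.8]
orientation: [3.141, 0.003, -0.002]
ft_force: [-0.6, -0.3, 0.3]
width: 65.6
grasp_force: 0.0
```

Run:
```python
from kin import *
o=st()
y=np.array([0,-1,0]); Rt=R.from_matrix(np.c_[np.cross(y,-Z),y,-Z])
print(delta([455.7,-59.9,65.5],Rt,o))
```

```text
t 22.22 q [-1.570e-01  4.530e-01  2.081e+00 -1.000e-03  6.090e-01  1.412e+00] p [455.7 -60.4  66.8] 
R [[1.0, 0.002, -0.001], [0.002, -1.0, -0.0], [-0.001, 0.0, -1.0]] F [-0.6 -0.3  0.3] w 65.6 g 0.0
(array([ 0. , -0.5,  1.3]), array([0.   , 0.001, 0.002]))
```

Call:
{"fn": "servo_tool", "kwargs": {
  "deltas": [
    [[0,-0.5,1],[0,0,0]],
    [[0,-0.5,1],[0,0,0]],
    [[0,-0.5,1],[0,0,0]],
    [[0,-0.5,1],[0,0,0]],
    [[0,-0.5,1],[0,0,0]]
  ],
  "grip": 1
}}

```text
t: 22.63
ee_pos: [456.3, -59.5, 67.2]
orientation: [3.141, 0.005, 0.003]
ft_force: [-0.0, -0.2, -0.1]
width: 35.8
grasp_force: 0.0
```

Call:
{"fn": "servo_tool", "kwargs": {
  "deltas": [
    [[0,0,0],[0,0,0]],
    [[0,0,0],[0,0,0]],
    [[0,0,0],[0,0,0]],
    [[0,0,0],[0,0,0]]
  ]
}}

```text
t: 22.97
ee_pos: [456.2, -59.6, 66.9]
orientation: [3.141, 0.005, 0.003]
ft_force: [-0.2, -0.7, 4.4]
width: 27.1
grasp_force: 30.0
```

Call:
{"fn": "servo_tool", "kwargs": {
  "deltas": [
    [[0,0,-3],[0,0,0]],
    [[0,0,-15],[0,0,0]],
    [[0,0,-40],[0,0,0]],
    [[0,0,-70],[0,0,0]],
    [[0,0,-100],[0,0,0]]
  ]
}}

```text
t: 23.38
ee_pos: [454.2, -59.0, 166.7]
orientation: [-3.142, -0.005, 0.004]
ft_force: [-0.0, 0.0, -4.6]
width: 27.1
grasp_force: 30.0
```

Call:
{"fn": "servo_tool", "kwargs": {
  "deltas": [
    [[0,0,-30],[0,0,0]],
    [[0,0,-60],[0,0,0]],
    [[0,0,-75],[0,0,0]],
    [[0,0,-75],[0,0,0]],
    [[0,0,-75],[0,0,0]]
  ]
}}

```text
t: 23.8
ee_pos: [455.3, -59.2, 241.3]
orientation: [3.141, 0.005, 0.002]
ft_force: [0.2, -0.1, -5.0]
width: 27.4
grasp_force: 30.0
```

Run:
```python
from kin import *
o=st(); print(np.round(o["moment"],3))
im=get_image("wrist"); p,uv=pts(im); cv2.imwrite("pics/w8.png",im["frame"])
im=get_image("scene");p,uv=pts(im);e=o["ee_pos"]
for lo,hi in((-65,-10),(5,28)):
    c=p[(abs(p[:,0]-e[0])<30)&(abs(p[:,1]-e[1])<30)&(p[:,2]>e[2]+lo)&(p[:,2]<e[2]+hi)]
    if len(c)>10: print(len(c),fitc(c,23 if lo<0 else 14))
y=np.array([0,-1,0]); Rt=R.from_matrix(np.c_[np.cross(y,-Z),y,-Z])
print(delta([612.7,233.8,245],Rt,o), ik([612.7,233.8,245],Rt))
```

```text
t 23.8 q [-0.155  0.151  1.967 -0.     1.023  1.413] p [455.3 -59.2 241.3] 
R [[1.0, 0.003, 0.001], [0.003, -1.0, -0.001], [0.001, 0.001, -1.0]] F [ 0.2 -0.1 -5. ] w 27.4 g 30.0
[-0.005  0.2   -0.035]
144 [454.51532256 -59.05114318]
27 [454.74686612 -52.54873414]
(array([ 158.3, -292.5,   -3.6]), array([ 0.001, -0.001,  0.003])) [0.34638839 0.44583223 1.53855018 0.         1.15721024 1.91718472]
```

View pics/w8.png

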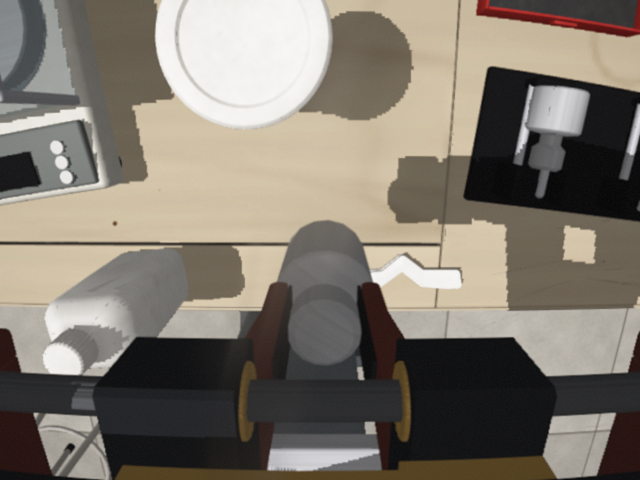

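Call:
{"fn": "servo_tool", "kwargs": {
  "deltas": [
    [[5,-10,-15],[0,0,0]],
    [[18,-34,-20],[0,0,0]],
    [[35,-65,-20],[0,0,0]],
    [[53,-98,-20],[0,0,0]],
    [[71,-131,-20],[0,0,0]]
  ]
}}

```text
t: 24.32
ee_pos: [525.7, 73.1, 259.4]
orientation: [3.14, 0.003, -0.004]
ft_force: [0.7, -0.6, -3.4]
width: 27.1
grasp_force: 30.0
```

Call:
{"fn": "servo_tool", "kwargs": {
  "deltas": [
    [[18,-33,0],[0,0,0]],
    [[36,-66,0],[0,0,0]],
    [[53,-99,0],[0,0,0]],
    [[68,-127,0],[0,0,0]],
    [[80,-148,0],[0,0,0]]
  ]
}}

```text
t: 24.73
ee_pos: [605.5, 222.6, 258.3]
orientation: [3.14, 0.007, -0.005]
ft_force: [-1.2, -0.1, -4.1]
width: 27.6
grasp_force: 30.0
```

Call:
{"fn": "servo_tool", "kwargs": {
  "deltas": [
    [[5,-9,0],[0,-0.001,0.003]],
    [[7,-13.5,0],[0,-0.001,0.003]],
    [[7,-13.5,0],[0,-0.001,0.003]],
    [[7,-13.5,0],[0,-0.001,0.003]],
    [[7,-13.5,0],[0,-0.001,0.003]]
  ]
}}

```text
t: 25.15
ee_pos: [612.0, 232.3, 261.0]
orientation: [3.14, -0.001, -0.002]
ft_force: [-0.2, 0.1, -3.4]
width: 27.4
grasp_force: 30.0
```

Run:
```python
from kin import *
o=st();e=o["ee_pos"]
im=get_image("scene");p,uv=pts(im)
c=p[(abs(p[:,0]-e[0])<30)&(abs(p[:,1]-e[1])<30)&(p[:,2]>e[2]-65)&(p[:,2]<e[2]-10)]
print(len(c),fitc(c,23))
y=np.array([0,-1,0]); Rt=R.from_matrix(np.c_[np.cross(y,-Z),y,-Z])
print(delta([612.8,233.8,140],Rt,o))
```

```text
t 25.15 q [ 3.450e-01  4.300e-01  1.525e+00 -1.000e-03  1.188e+00  1.917e+00] p [612.  232.3 261. ] 
R [[1.0, -0.001, -0.001], [-0.001, -1.0, -0.002], [-0.001, 0.002, -1.0]] F [-0.2  0.1 -3.4] w 27.4 g 30.0
121 [634.09211027 267.03977037]
(array([  0.9,  -1.7, 121. ]), array([ 0.002,  0.001, -0.001]))
```

Call:
{"fn": "servo_tool", "kwargs": {
  "deltas": [
    [[0.9,-1.7,20],[0,0,0]],
    [[0.9,-1.7,45],[0,0,0]],
    [[0.9,-1.7,70],[0,0,0]],
    [[0.9,-1.7,90],[0,0,0]],
    [[0.9,-1.7,100],[0,0,0]]
  ]
}}

```text
t: 25.62
ee_pos: [612.0, 233.7, 159.1]
orientation: [3.139, -0.002, -0.005]
ft_force: [-1.0, 0.0, -4.4]
width: 27.1
grasp_force: 30.0
```

Call:
{"fn": "servo_tool", "kwargs": {
  "deltas": [
    [[0,0,8],[0,0,0]],
    [[0,0,16],[0,0,0]],
    [[0,0,21],[0,0,0]],
    [[0,0,23],[0,0,0]],
    [[0,0,23],[0,0,0]]
  ]
}}

```text
t: 26.03
ee_pos: [613.9, 235.3, 138.7]
orientation: [3.141, 0.0, 0.001]
ft_force: [-1.0, 0.6, -4.2]
width: 27.2
grasp_force: 30.0
```

Run:
```python
from kin import *
o=st()
y=np.array([0,-1,0]); Rt=R.from_matrix(np.c_[np.cross(y,-Z),y,-Z])
print(delta([612.8,233.8,125],Rt,o))
```

```text
t 26.03 q [ 3.480e-01  5.660e-01  1.608e+00 -1.000e-03  9.660e-01  1.920e+00] p [613.9 235.3 138.7] 
R [[1.0, 0.0, 0.001], [0.0, -1.0, -0.001], [0.001, 0.001, -1.0]] F [-1.   0.6 -4.2] w 27.2 g 30.0
(array([-1.1,  1.5, 13.7]), array([ 0.001, -0.001,  0.   ]))
```

Call:
{"fn": "servo_tool", "kwargs": {
  "deltas": [
    [[-1,1.5,2],[0,0,0]],
    [[-1,1.5,4],[0,0,0]],
    [[-1,1.5,6],[0,0,0]],
    [[-1,1.5,7.5],[0,0,0]],
    [[-1,1.5,8.5],[0,0,0]]
  ]
}}

```text
t: 26.45
ee_pos: [612.7, 233.8, 129.9]
orientation: [3.141, 0.0, 0.0]
ft_force: [-0.2, -0.5, -4.6]
width: 27.3
grasp_force: 30.0
```

Call:
{"fn": "servo_tool", "kwargs": {
  "deltas": [
    [[0,0,0.7],[0,0,0]],
    [[0,0,1.4],[0,0,0]],
    [[0,0,2],[0,0,0]],
    [[0,0,2],[0,0,0]]
  ]
}}

```text
t: 26.78
ee_pos: [612.8, 233.8, 128.1]
orientation: [3.141, 0.0, 0.0]
ft_force: [-0.5, 0.2, -2.2]
width: 27.5
grasp_force: 30.0
```

Call:
{"fn": "servo_tool", "kwargs": {
  "deltas": [
    [[0,0,0.7],[0,0,0]],
    [[0,0,1.4],[0,0,0]],
    [[0,0,2],[0,0,0]],
    [[0,0,2],[0,0,0]]
  ]
}}

```text
t: 27.12
ee_pos: [612.7, 233.8, 126.1]
orientation: [3.141, 0.0, 0.0]
ft_force: [-0.2, -0.9, -0.3]
width: 26.8
grasp_force: 30.0
```

```bash
python3 -c "
from h import *
st()"
```

```text
t 27.12 q [ 3.470e-01  5.800e-01  1.618e+00 -1.000e-03  9.430e-01  1.918e+00] p [612.7 233.8 126.1] 
R [[1.0, 0.0, 0.0], [0.0, -1.0, -0.001], [0.0, 0.001, -1.0]] F [-0.2 -0.9 -0.3] w 26.8 g 30.0
```

Call:
{"fn": "servo_tool", "kwargs": {
  "deltas": [
    [[0,0,0.5],[0,0,0]],
    [[0,0,1],[0,0,0]],
    [[0,0,1],[0,0,0]]
  ]
}}

```text
t: 27.37
ee_pos: [612.8, 233.8, 125.1]
orientation: [3.141, 0.0, 0.001]
ft_force: [-0.3, -0.2, 0.2]
width: 27.2
grasp_force: 30.0
```

Call:
{"fn": "servo_tool", "kwargs": {
  "deltas": [
    [[0,0,0],[0,0,0]],
    [[0,0,0],[0,0,0]],
    [[0,0,0],[0,0,0]],
    [[0,0,0],[0,0,0]],
    [[0,0,0],[0,0,0]]
  ],
  "grip": -0.05
}}

```text
t: 27.78
ee_pos: [612.8, 233.9, 125.1]
orientation: [3.141, 0.0, 0.001]
ft_force: [-0.1, -0.1, -0.3]
width: 46.1
grasp_force: 0.0
```

Call:
{"fn": "servo_tool", "kwargs": {
  "deltas": [
    [[0,0,-10],[0,0,0]],
    [[0,0,-35],[0,0,0]],
    [[0,0,-70],[0,0,0]],
    [[0,0,-105],[0,0,0]],
    [[0,0,-140],[0,0,0]]
  ]
}}

```text
t: 28.2
ee_pos: [612.4, 233.8, 267.2]
orientation: [3.141, 0.0, 0.0]
ft_force: [0.1, 0.6, 0.4]
width: 45.9
grasp_force: 0.0
```

Call:
{"fn": "servo_tool", "kwargs": {
  "deltas": [
    [[-15,0,-30],[0,0,0]],
    [[-40,0,-40],[0,0,0]],
    [[-70,0,-40],[0,0,0]],
    [[-80,0,-40],[0,0,0]],
    [[-80,0,-40],[0,0,0]]
  ]
}}

```text
t: 28.62
ee_pos: [530.9, 233.9, 306.1]
orientation: [3.141, 0.002, 0.001]
ft_force: [0.8, -0.8, 0.2]
width: 46.1
grasp_force: 0.0
```

Run:
```python
from kin import *
o=st()
im=get_image("wrist"); p,uv=pts(im); cv2.imwrite("pics/w9.png",im["frame"])
for lo,hi in((143,156),(110,122)):
    c=p[(abs(p[:,0]-613)<35)&(abs(p[:,1]-234)<35)&(p[:,2]>lo)&(p[:,2]<hi)]
    if len(c)>20: print(len(c),cv2.minEnclosingCircle(c[:,:2].astype(np.float32)),np.median(c[:,2]))
im=get_image("scene"); p,uv=pts(im); cv2.imwrite("pics/s9.png",im["frame"])
for q in ["vial","small_weight","dish","tall_cup","square_bottle","small_cup","specimen","check_weight"]:
    for r in finder.silhouettes(q,im)[:2]:
        if r["score"]<.4: continue
        s,_=pts(im,r["mask"]); print(q,round(r["score"],2),np.round(np.percentile(s,[5,50,95],axis=0)).tolist())
```

```text
t 28.62 q [ 3.950e-01  2.720e-01  1.649e+00 -1.000e-03  1.220e+00  1.965e+00] p [530.9 233.9 306.1] 
R [[1.0, 0.001, 0.001], [0.001, -1.0, -0.0], [0.001, 0.0, -1.0]] F [ 0.8 -0.8  0.2] w 46.1 g 0.0
1113 ((611.8001708984375, 233.41647338867188), 13.90228271484375) 149.1716516705962
1385 ((612.0565795898438, 233.3486785888672), 23.08147621154785) 117.70258965513574
vial 0.93 [[498.0, 424.0, 18.0], [522.0, 449.0, 73.0], [541.0, 464.0, 103.0]]
small_weight 0.54 [[502.0, -257.0, 40.0], [536.0, -242.0, 59.0], [561.0, -232.0, 70.0]]
dish 0.87 [[462.0, 382.0, -2.0], [532.0, 447.0, 7.0], [572.0, 490.0, 23.0]]
tall_cup 0.64 [[542.0, -46.0, 19.0], [582.0, 10.0, 157.0], [615.0, 28.0, 169.0]]
square_bottle 0.6 [[352.0, 112.0, 8.0], [384.0, 151.0, 98.0], [405.0, 160.0, 166.0]]
small_cup 0.85 [[449.0, -596.0, 3.0], [478.0, -571.0, 29.0], [510.0, -521.0, 55.0]]
specimen 0.55 [[499.0, 419.0, 10.0], [524.0, 448.0, 72.0], [542.0, 464.0, 103.0]]
check_weight 0.65 [[601.0, 230.0, 68.0], [618.0, 246.0, 117.0], [633.0, 256.0, 152.0]]
check_weight 0.48 [[633.0, -494.0, 19.0], [662.0, -456.0, 39.0], [687.0, -420.0, 54.0]]
```

View pics/w9.png

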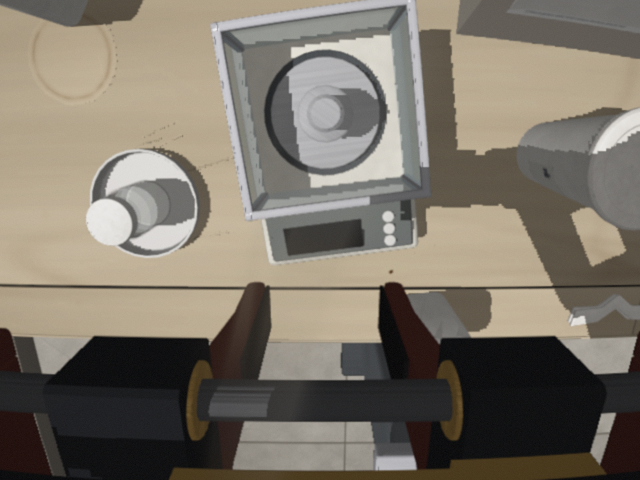

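The weight stands upright at the pan centre (pixel 325,112), about 1 mm off. The vial stands in the dish (pixel 140,205). The other things are where they were, so I'm handing in.

```bash
python3 -c "
from h import *
print(close_job())"
```

```text
the job is handed in; nothing more can be done
None
```

Job handed in after about 29 s of robot time: the vial stands mid-dish, and the tall weight was stood on the bench, retaken from above and set knob up about 1 mm from the pan centre, sinking the pan about 5 mm, well short of its stop.

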